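# Burnish the seam of a brass-inlaid housing

### The arm

A 7-joint arm with a two-finger parallel gripper is mounted at the origin on the work surface. World frame = base frame: x ahead of the robot, y to its left, z up, the work surface at z = 0. Lengths are in m, angles in rad, forces in N, time in s.
With the tool pointing down it reaches from about 0.35 to 0.9 m from the base axis. Payload 8.1 kg.
Tool frame: the origin (TCP) lies midway between the tips of the shut fingers; the grasp point (between the pads) lies 19 mm behind it (hold_point_z is the distance from the TCP to the grasp point, in m); z points along the fingers, x is the direction in which the jaws open and shut, and the axes are right-handed (so a half turn about z gives the same grasp; the last joint's range is limited). The gripper opens to 85 mm and grips with 20 to 120 N. Pads are 22 mm wide; open, the fingers measure 114 mm over their backs; the gripper's body (76 mm by 85 mm) begins 54 mm behind the grasp point. The pads swing forward as they close: fully open they stand 13 mm farther back than shut.
Start: joints at [-1.233, 0.434, 0.025, 1.573, -0.012, 1.134, -0.075], TCP at [0.267, 0.565, 0.231] pointing down, gripper open.
Joint ranges: [-2.62, 2.62], [-0.44, 2.09], [-1.27, 1.32], [0.08, 2.57], [-1.32, 4.46], [0.12, 2], [-2.74, 2.74]. Speed limits (rad/s): [2.22, 2.22, 3.01, 3.01, 3.14, 3.14, 3.14].

### API

Orientations are given as a unit quaternion [x, y, z, w].
In Python, from bench import read_state, read_camera, hand_in, find_in, masks_of, place_of, hold_point_z gives the robot as it stands.
- The arm moves only by the tool send_rows, never from a script. Its argument "increments" is text: rows parted by semicolons, each of 5 numbers parted by spaces: the closure in counts, from 0 (fully open) to 255 (shut), then the shift along the tool's x, y, z in cm, then the turn about the tool's z in rad. In form: hand tx ty tz turn; .... A call has 1 to 10 rows; each row shifts and turns the pose as measured when the row begins, along the tool's axes as they then stand; what a row does not reach is not made up. A row lasts 1/12 s, in which the tool goes at most 41.7 mm and 7.16 degrees, less where a joint would pass 70% of its speed; a pose out of reach is approached as far as the arm can. A call is refused whole if a number of a shift passes 4.17 or a number of a turn 0.125, either way. A call with a gripper value outside its range is refused whole. The fingers move at their own pace and stop on an object; the grip force is fixed at half the most. Time passes only in rows, so rows that do not move let the fingers close. It gives the time, the measured TCP pose, the force and the opening at its end, in the units of the state.
- read_state(): the state, without advancing time (a new reading comes with each control period).
- read_camera(name): name is "scene" or "top"; returns a dict with "color" (480x640x3 uint8, red, green, blue), "fx", "fy", "cx", "cy" (pixels), "k1" (the pictures are not rectified: a ray, as slopes to the right and down, at radius r is drawn at 1 + k1 r^2 times it, then the intrinsics apply), "R" (3x3) and "t" (3): a world point X has camera coordinates R X + t. Camera axes: x right, y down, z forward; pixel columns grow to the right and rows downward; lengths in m; the calibration is good to about 2 mm. A picture is of the moment at which its call begins. There is no depth.
- hand_in(): hands the job in, once; it reports no verdict.
Trained networks look in the newest picture that a camera, given by its name, has taken for a name from the list of things; names that differ only in an ending like _2 or _b are one class to them, and where a whole thing is asked for, a point or a joint stands for the part that bears it (a point fixed in the world has none). Each returns a list of dicts, best first, with "score" (0 to 1); they miss things now and then, are a little off and sometimes report something else, mostly with a low value. They report only what shows in the picture. A call takes as long as a camera call.
- find_in(camera, target): "uv" ([column, row] in pixels, amid what is visible of it).
- masks_of(camera, target): "mask" (480x640 bool, what is visible of it) and "uv" ([column, row] in pixels, amid what is visible of it).
- place_of(camera, target): "uv" ([column, row] in pixels: a listed point, or the origin of a listed thing).
The state is a dict: "t": time; "joints": joint angles; "qvel": joint speeds; "joint_torque": joint torques, N m; "eef_pos": TCP position; "orientation": TCP orientation; "ft_force": force on the tool from outside, world axes, zero at the start; "torque": the same for the moment, N m; "width": finger opening in m.
Only numpy, scipy, OpenCV 4.12 (cv2) and the standard library are available. Lean on these libraries where they do the work, as an engineer would, in place of code of your own. Each camera call takes 0.05 s, during which the arm holds its last target.

### The job

Take the orange-handled burnisher from its blue stand, set its spring-loaded tip into the dark L-shaped seam of the housing at the blue-marked end, and guide it lightly and slowly (never faster than 8 cm a second, its spring slightly pressed in) along the seam, round the corner to the red-marked end, without leaving the seam or lifting on the way. Then lift it off at the red end, hang it back upright in its stand with the collar resting on the stand's top, let go, and do not disturb the other things on the bench.

Things in the scene. Friction and masses are not known exactly. Their poses are not given: they have to be found in the camera images.
- burnisher: Burnishing stylus, about 140 g, hung upright. Origin: underside centre of its brass collar (40 mm across, 6 thick); z up. Orange round handle, 20 mm across, 6 to 56 mm above the origin: grip there from above, any yaw. Below the origin a steel barrel 16 mm across, 45 long, then the dark sprung tip, 5 mm across, round-ended, down to 72 mm below. Starts with the origin within 3 mm of the stand's seat.
- tip (a point): Lowest point of the burnisher's round tip, 72 mm below the burnisher's origin when the spring is out.
- tip_spring (a joint): How far the sprung tip is pushed up into the barrel: 0 = out, 10 mm = bottomed. It starts to move at about 0.5 N and takes 3 N at 10 mm. About 4 to 6 mm is a good working press; 0.5 mm is the least that counts as pressed.
- stand: Fixed stand, two blue cheeks on a dark base plate 90 x 100 mm, carrying a blue top plate 80 x 80 mm. Origin: centre of the base's underside, on the bench. Place and yaw vary.
- stand_seat (a point): Centre of the round hole (26 mm across, right through) in the stand's top plate, on its upper face, 95 mm above the bench. The burnisher's collar rests on this face around the hole; the plate is 10 mm thick and open below, clear for the tip (23 mm above the bench when hung).
- housing: Fixed aluminium housing, 130 (x) x 170 (y) mm, on a dark base plate 150 x 190, a brass plate flush in its +x +y corner. Flat top 55 mm above the bench. Origin: underside centre, on the bench; place and yaw vary. The seam is the dark-floored groove between brass and aluminium, 11 mm wide, 5 deep (floor 50 mm up): 100 mm along housing -y, a square corner, 65 mm along +x; blue patch at its start, red at its end.
- seam_start (a point): Start of the seam's centre line, by the blue patch, on the groove floor. Housing frame (-20, 65, 50) mm. The groove's closed end is 5.5 mm beyond. Within 16 mm of here or of the seam's end the tip may enter and leave; elsewhere keep it in the groove or over 7 mm above the housing's top. Press under 20 N.
- seam_a1 (a point): Point on the seam's centre line on the groove floor, 35 mm after the start.
- seam_a2 (a point): Point on the seam's centre line on the groove floor, 68 mm after the start.
- seam_corner (a point): Corner of the seam's centre line, on the groove floor, 100 mm after the start. Housing frame (-20, -35, 50) mm.
- seam_b1 (a point): Point on the seam's centre line on the groove floor, 32 mm after the corner.
- seam_end (a point): End of the seam's centre line, by the red patch, on the groove floor, 65 mm after the corner. Housing frame (45, -35, 50) mm. The groove's closed end is 5.5 mm beyond.
- compound_bar: Loose reddish polishing bar, 100 x 35 x 30 mm, lying to the left; leave alone. Origin under its centre.
- jar: Loose jar, 60 mm across, 75 mm tall, beyond the work; leave alone. Origin under its centre.
- brush: Loose brush lying beyond the work; leave alone.
- wheel: Loose grey felt wheel, 80 mm across, 22 mm tall, beyond the work; leave alone. Origin under its centre.
- collar_ring: Loose steel ring, 56 mm across, 12 mm tall, beyond the work; leave alone. Origin under its centre.
- spacer: Loose upright aluminium spacer, 24 mm across, 35 mm tall, nearest the robot; leave alone. Origin under its centre.

How it is judged:
On the way, in this order (a step that is already met when the one before it is completed fails the run):
1. the tip is set down in the seam at the blue end, its spring pressed in (horizontal distance between tip and seam_start below 0.008 m and z of tip in the frame of housing below 0.0525 m and value of joint tip_spring above 0.0005 m), for 0.1 s.
2. the tip, still pressed, passes the first third of the long leg (horizontal distance between tip and seam_a1 below 0.008 m and z of tip in the frame of housing below 0.0525 m and value of joint tip_spring above 0.0005 m), for 0.1 s.
3. the tip passes the second third of the long leg (horizontal distance between tip and seam_a2 below 0.008 m and z of tip in the frame of housing below 0.0525 m and value of joint tip_spring above 0.0005 m), for 0.1 s.
4. the tip reaches the corner of the seam (horizontal distance between tip and seam_corner below 0.008 m and z of tip in the frame of housing below 0.0525 m and value of joint tip_spring above 0.0005 m), for 0.1 s.
5. the tip passes the middle of the short leg (horizontal distance between tip and seam_b1 below 0.008 m and z of tip in the frame of housing below 0.0525 m and value of joint tip_spring above 0.0005 m), for 0.1 s.
6. the tip reaches the red end of the seam (horizontal distance between tip and seam_end below 0.008 m and z of tip in the frame of housing below 0.0525 m and value of joint tip_spring above 0.0005 m), for 0.1 s.
At the end, for the whole second after the job is handed in: The burnisher hangs upright in its stand (collar within 9 mm of the hole's centre sideways, 11 mm in all; leaning less than 0.12 rad), at rest and released; no loose thing on the bench has shifted 30 mm (horizontal distance between burnisher and stand_seat below 0.009 m and distance between burnisher and stand_seat below 0.011 m and angle between burnisher's own z axis and vertical below 0.12 rad and linear speed of burnisher below 0.02 m/s and distance of each of compound_bar, jar, brush, wheel, collar_ring, spacer from where it was at the start of the episode below 0.03 m); the robot touches nothing.
It fails at once if the tip was out of the seam's groove, or lifted or lowered over the housing's top (less than 7 mm above it), anywhere but within 16 mm of the seam's two ends (x of tip in the frame of housing between -0.065 and 0.065 m and y of tip in the frame of housing between -0.085 and 0.085 m and z of tip in the frame of housing between 0.0532 and 0.062 m and horizontal distance between tip and seam_start above 0.016 m and horizontal distance between tip and seam_end above 0.016 m).
It fails at once if the burnisher was moved faster than 8 cm/s while its tip was pressed in the seam (value of joint tip_spring above 0.0005 m and contact force between burnisher and housing above 0.2 N and linear speed of burnisher above 0.08 m/s).
It fails at once if the burnisher pressed on the housing with more than 20 N (contact force between burnisher and housing above 20 N).
It fails at once if another thing on the bench was shifted by more than 30 mm (distance of any of compound_bar, jar, brush, wheel, collar_ring, spacer from where it was at the start of the episode above 0.03 m).
It also fails if it takes over 64 s, if anything falls off the work surface, if the arm or the gripper's body presses on something with over 40 N, if the wrist force passes 120 N, or if a joint passes its speed limit or range.

## Working session

There is one attempt and no reset: what is moved stays moved. The work goes in short steps, Python scripts to look and compute and a tool call to move; the robot and the scene stay as the last step left them, time stands still between calls to the robot, and variables do not carry over. Pictures are saved under pics/ and viewed, and the job is handed in when it is done.

Besides the shell and the picture viewer there is one more tool, called after "Call:" as a command line: name --argument value ..., lists and objects as JSON in quotes. send_rows: Moves the arm, as the interface text tells. Its arguments: {"type":"object","properties":{"increments":{"type":"string"}},"required":["increments"]}

```bash
ls; mkdir -p pics
python3 - <<'E'
from bench import *
import cv2
s=read_state();print({k:s[k] for k in('t','joints','eef_pos','orientation','ft_force','width')},hold_point_z)
for n in('scene','top'):
    c=read_camera(n);cv2.imwrite(f'pics/{n}0.png',c['color'][:,:,::-1]);print(n,{k:c[k] for k in c if k!='color'})
    for t in('burnisher','tip','stand','stand_seat','housing','seam_start','seam_corner','seam_end','seam_a1','seam_a2','seam_b1'):
        print(t,[(round(d['score'],2),d['uv']) for d in place_of(n,t)[:2]])
E
```

```text
pics
{'t': 0.0, 'joints': array([-1.2325929 ,  0.43524602,  0.02496125,  1.57410485, -0.011624  ,
        1.13399729, -0.07507461]), 'eef_pos': array([0.26648663, 0.5647749 , 0.23050852]), 'orientation': array([ 8.44602017e-01,  5.35394046e-01, -6.46151491e-04,  4.80483954e-04]), 'ft_force': array([-0.71424262, -0.35820669,  0.22449171]), 'width': 0.08502283341666776} 0.0187
scene {'fx': 445.59465170209364, 'fy': 445.59465170209364, 'cx': 321.0703524251592, 'cy': 234.35381164904445, 'k1': 0.005218709681427585, 'R': array([[ 0.48531225,  0.8742642 , -0.0115814 ],
       [ 0.48581459, -0.28064587, -0.82778142],
       [-0.72694993,  0.39610605, -0.56093118]]), 't': array([-0.35676441, -0.21786634,  1.38243303])}
burnisher [(0.56, [197.7, 247.0])]
tip [(0.45, [195.5, 246.0]), (0.4, [203.6, 276.4])]
stand [(0.93, [202.2, 282.8])]
stand_seat [(0.91, [194.4, 244.4])]
housing [(0.63, [336.3, 234.1])]
seam_start [(0.75, [360.2, 209.1])]
seam_corner [(0.81, [318.6, 211.2]), (0.54, [197.4, 245.3])]
seam_end [(0.67, [334.0, 313.1]), (0.59, [322.9, 227.6])]
seam_a1 [(0.8, [334.6, 212.3]), (0.73,
[... 230 characters left out ...]
474, 'k1': -0.0026399373129799768, 'R': array([[ 0.00763962, -0.99990102,  0.01181508],
       [-0.99007879, -0.00922134, -0.14021043],
       [ 0.1403055 , -0.0106267 , -0.99005123]]), 't': array([0.03447648, 0.62148516, 1.23537819])}
burnisher [(0.47, [418.6, 260.3])]
tip [(0.72, [333.7, 311.0]), (0.38, [271.4, 278.1])]
stand [(0.88, [411.8, 264.5])]
stand_seat [(0.9, [417.5, 259.1]), (0.37, [288.2, 273.2])]
housing [(0.67, [273.9, 274.6])]
seam_start [(0.95, [243.1, 269.0])]
seam_corner [(0.59, [285.6, 289.2])]
seam_end [(0.59, [295.4, 260.3])]
seam_a1 [(0.74, [271.8, 277.5]), (0.57, [260.4, 277.4])]
seam_a2 [(0.74, [271.8, 277.5]), (0.57, [260.4, 277.4])]
seam_b1 [(0.68, [290.3, 273.9])]
```

View pics/scene0.png

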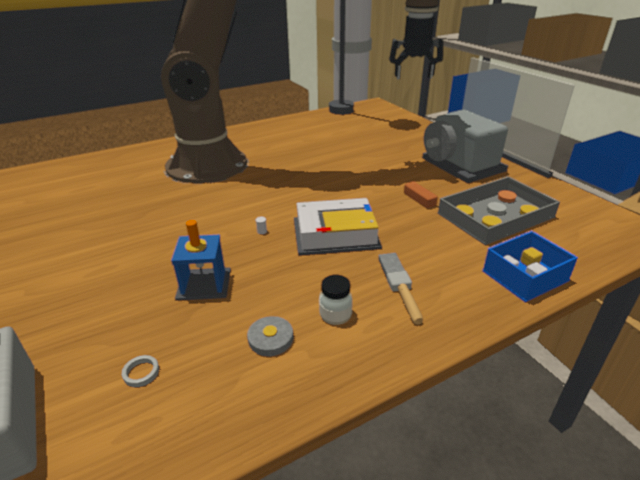

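View pics/top0.png

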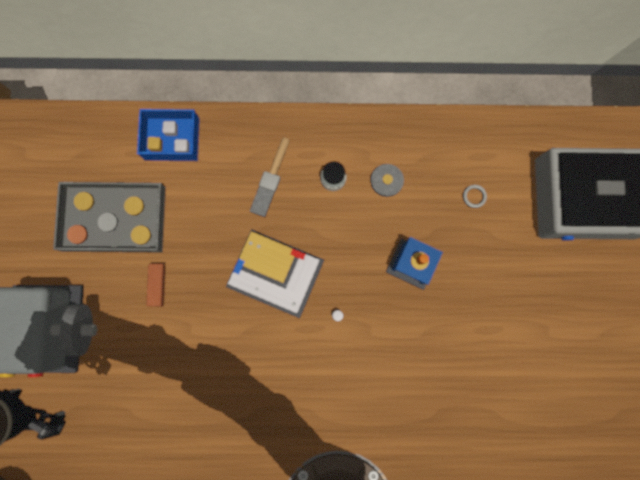

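Run:
```python
import cv2,numpy as np
t=cv2.imread('pics/top0.png');s=cv2.imread('pics/scene0.png')
a=cv2.resize(t[225:320,220:330],(660,570),interpolation=cv2.INTER_CUBIC)
cv2.imwrite('pics/z1.png',a)
cv2.imwrite('pics/z2.png',cv2.resize(s[190:260,285:390],(795,530),interpolation=cv2.INTER_CUBIC))
cv2.imwrite('pics/z3.png',np.hstack([cv2.resize(t[230:295,385:445],(390,422),interpolation=cv2.INTER_CUBIC),cv2.resize(s[215:305,170:240],(328,422),interpolation=cv2.INTER_CUBIC)]))
```

```text
(no output)
```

View pics/z1.png

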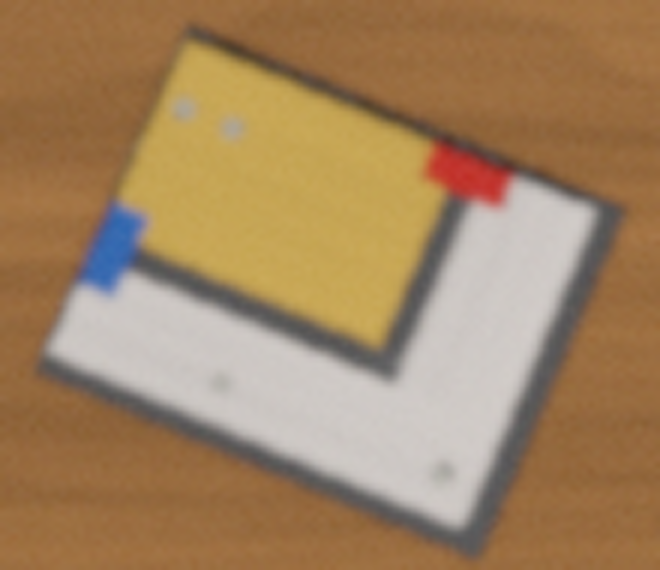

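View pics/z2.png

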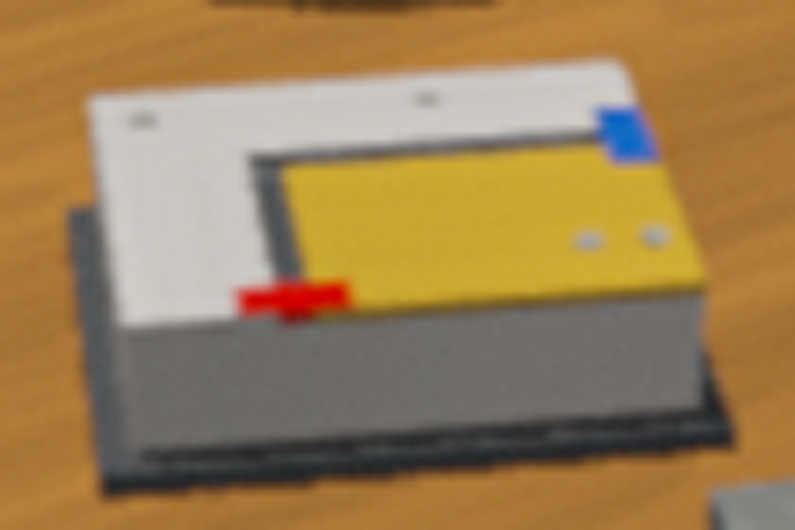

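View pics/z3.png

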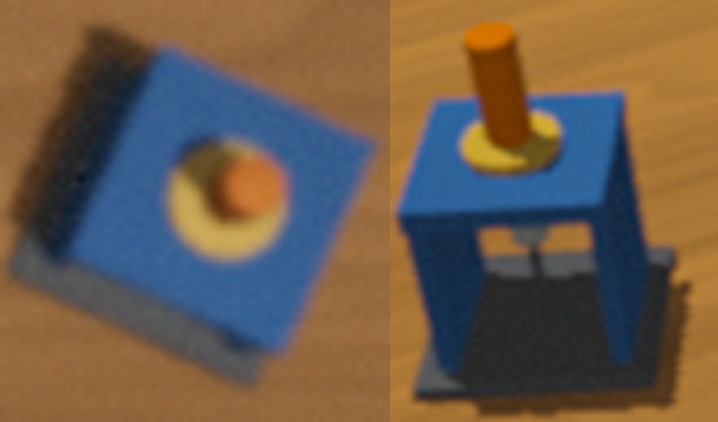

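```bash
cat > h.py <<'E'
import numpy as np,cv2
from scipy.optimize import least_squares
C={'scene':dict(fx=445.59465170209364,cx=321.0703524251592,cy=234.35381164904445,k1=0.005218709681427585,R=np.array([[ 0.48531225,  0.8742642 , -0.0115814 ],[ 0.48581459, -0.28064587, -0.82778142],[-0.72694993,  0.39610605, -0.56093118]]),t=np.array([-0.35676441, -0.21786634,  1.38243303])),
'top':dict(fx=550.0227271338848,cx=322.3030227264865,cy=233.3927647854474,k1=-0.0026399373129799768,R=np.array([[ 0.00763962, -0.99990102,  0.01181508],[-0.99007879, -0.00922134, -0.14021043],[ 0.1403055 , -0.0106267 , -0.99005123]]),t=np.array([0.03447648, 0.62148516, 1.23537819]))}
def proj(n,X):
    c=C[n];p=np.atleast_2d(X)@c['R'].T+c['t'];q=p[:,:2]/p[:,2:]
    q=q*(1+c['k1']*(q**2).sum(1,keepdims=True));return q*c['fx']+[c['cx'],c['cy']]
def back(n,uv,z):
    c=C[n];q0=(np.array(uv,float)-[c['cx'],c['cy']])/c['fx'];q=q0.copy()
    for _ in range(5):q=q0/(1+c['k1']*(q@q))
    d=c['R'].T@np.r_[q,1];o=-c['R'].T@c['t'];return o+d*(z-o[2])/d[2]
def place(P,M):
    c,s=np.cos(P[2]),np.sin(P[2]);M=np.asarray(M,float)
    return np.c_[P[0]+c*M[:,0]-s*M[:,1],P[1]+s*M[:,0]+c*M[:,1],M[:,2]]
E
python3 - <<'E'
from h import *
M=np.array([[65,85,55],[65,-85,55],[-65,-85,55],[-65,85,55],[-25.5,-40.5,55],[-14.5,-29.5,55]])/1e3
D={'top':(np.array([[190,38],[603,207],[462,530],[45,357],[393,380],[383,345]])+.5)/6-.5+[220,225],
'scene':(np.array([[705,290],[122,326],[90,97],[622,62],[252,155],[282,170]])+.5)/7.571-.5+[285,190]}
def f(P,ns): return np.concatenate([(proj(n,place(P,M))-D[n]).ravel() for n in ns])
for ns in(['top'],['scene'],['top','scene']):
    r=least_squares(f,[.45,.1,-.4],args=(ns,));print(ns,r.x,np.round(r.fun,1))
S=np.array([[-40,-40,95],[40,-40,95],[40,40,95],[-40,40,95]])/1e3
T={'top':(np.array([[165,48],[375,148],[280,355],[72,258]])+.5)/6.5-.5+[385,230],
'scene':(np.array([[433,100],[622,95],[603,208],[402,212]])-[390,0]+.5)/4.69-.5+[170,215]}
# scene order: left-back,right-back,right-front,left-front ; world dirs
for n in T:
    print(n,[back(n,u,.095).round(4) for u in T[n]],np.mean([back(n,u,.095) for u in T[n]],0))
print(back('top',(np.array([228,199])+.5)/6.5-.5+[385,230],.101))   # collar
print(back('scene',(np.array([511-390,142])+.5)/4.69-.5+[170,215],.101))
print(back('top',(np.array([252,185])+.5)/6.5-.5+[385,230],.151))
print(back('scene',(np.array([491-390,36])+.5)/4.69-.5+[170,215],.151))
E
```

```text
['top'] [ 0.53116392  0.15005091 -0.387854  ] [-0.3  0.1 -1.   0.4  0.3 -0.5  0.8 -0.8  0.5  0.7 -0.3  0.1]
['scene'] [ 0.53475963  0.15003874 -0.40240953] [ 0.3 -0.5 -0.2  0.   0.4  0.2  0.1  0.5 -0.9 -0.2  0.3 -0. ]
['top', 'scene'] [ 0.53221217  0.15048231 -0.39286393] [-0.3 -0.4 -1.1  0.2 -0.1 -0.8  0.6 -1.5  0.3  0.3 -0.6 -0.3  0.  -1.3
 -0.2 -0.4 -0.1 -0.1 -0.7 -0.1 -1.4 -0.6 -0.1 -0.5]
top [array([ 0.6077, -0.1555,  0.095 ]), array([ 0.5738, -0.2271,  0.095 ]), array([ 0.5028, -0.1931,  0.095 ]), array([ 0.5352, -0.1227,  0.095 ])] [ 0.55484906 -0.17461935  0.095     ]
scene [array([ 0.5047, -0.1941,  0.095 ]), array([ 0.5412, -0.1232,  0.095 ]), array([ 0.6141, -0.1551,  0.095 ]), array([ 0.5771, -0.2245,  0.095 ])] [ 0.55925568 -0.17421732  0.095     ]
[ 0.55523546 -0.17519891  0.101     ]
[ 0.56048574 -0.17542087  0.101     ]
[ 0.55518828 -0.17366856  0.151     ]
[ 0.55916685 -0.17440936  0.151     ]
```

Call:
send_rows --increments "0 -2.7 2.88 0 -0.049; 0 -2.7 2.88 0 0; 0 -2.7 2.88 0 0; 0 -2.7 2.88 0 0; 0 -2.7 2.88 0 0; 0 -2.7 2.88 0 0; 0 -2.7 2.88 0 0; 0 -2.7 2.88 0 0; 0 -2.7 2.88 0 0; 0 -2.7 2.88 0 0"

```text
t: 2.03
eef_pos: [0.4301, 0.2013, 0.2293]
orientation: [0.826, 0.564, 0.002, -0.003]
ft_force: [0.8, 0.2, -0.4]
width: 0.0853
```

```bash
cat > mv.py <<'E'
import sys,numpy as np
from bench import read_state
s=read_state();p=s['eef_pos'];q=s['orientation'];yaw=2*np.arctan2(q[1],q[0])
from scipy.spatial.transform import Rotation as Ro
R=Ro.from_quat(q).as_matrix()
print('t',s['t'],'pos',p.round(4),'yaw',yaw.round(4),'zaxis',R[:,2].round(4),'F',s['ft_force'].round(2),'w',s['width'].round(4))
if len(sys.argv)>3:
    d=np.array(list(map(float,sys.argv[1:4])))-p;print('tool cm',(100*R.T@d).round(2))
if len(sys.argv)>4: print('turn',(yaw-float(sys.argv[4])).round(4))
E
python3 mv.py .557 -.1745 .229 1.178
```

```text
Traceback (most recent call last):
  File "mv.py", line 6, in <module>
    print('t',s['t'],'pos',p.round(4),'yaw',yaw.round(4),'zaxis',R[:,2].round(4),'F',s['ft_force'].round(2),'w',s['width'].round(4))
                                                                                                                ^^^^^^^^^^^^^^^^
AttributeError: 'float' object has no attribute 'round'
```

```bash
sed -i "s/s\['width'\].round(4)/round(s['width'],4)/" mv.py
python3 mv.py .557 -.1745 .229 1.178
```

```text
t 2.0333 pos [0.4301 0.2013 0.2293] yaw 1.1992 zaxis [-7.0e-04  7.5e-03 -1.0e+00] F [ 0.83  0.23 -0.36] w 0.0853
tool cm [-30.4   25.47  -0.26]
turn 0.0212
```

Call:
send_rows --increments "0 -3 2.5 0 0.02; 0 -3 2.5 0 0; 0 -3 2.5 0 0; 0 -3 2.5 0 0; 0 -3 2.5 0 0; 0 -3 2.5 0 0; 0 -3 2.5 0 0; 0 -3 2.5 0 0; 0 -3 2.5 0 0; 0 -2 1.8 0 0"

```text
t: 2.87
eef_pos: [0.5487, -0.1812, 0.2298]
orientation: [0.832, 0.555, 0.006, -0.001]
ft_force: [1.0, 0.4, 0.1]
width: 0.0855
```

```bash
python3 mv.py .557 -.1745 .19 1.178
```

```text
t 2.8667 pos [ 0.5487 -0.1812  0.2298] yaw 1.177 zaxis [ 0.0081  0.0085 -0.9999] F [0.99 0.39 0.09] w 0.0855
tool cm [0.89 0.49 3.99]
turn -0.001
```

Call:
send_rows --increments "0 0.9 0.5 2 0; 0 0 0 1.5 0; 0 0 0 0 0; 0 0 0 0 0"

```text
t: 3.2
eef_pos: [0.5586, -0.186, 0.195]
orientation: [0.835, 0.55, 0.006, 0.002]
ft_force: [0.2, 0.6, 1.2]
width: 0.0856
```

```bash
python3 mv.py .557 -.1745 .112 1.178
python3 - <<'E'
from bench import *
import cv2,numpy as np
o=[]
for n,(r,c) in dict(scene=((130,310),(110,300)),top=((170,340),(330,510))).items():
    im=read_camera(n)['color'][:,:,::-1];o.append(cv2.resize(im[r[0]:r[1],c[0]:c[1]],(400,400),interpolation=cv2.INTER_CUBIC))
cv2.imwrite('pics/g1.png',np.hstack(o))
E
```

```text
t 3.2 pos [ 0.5586 -0.186   0.195 ] yaw 1.164 zaxis [ 0.0116  0.0026 -0.9999] F [0.17 0.63 1.21] w 0.0856
tool cm [ 0.93 -0.68  8.3 ]
turn -0.014
```

View pics/g1.png

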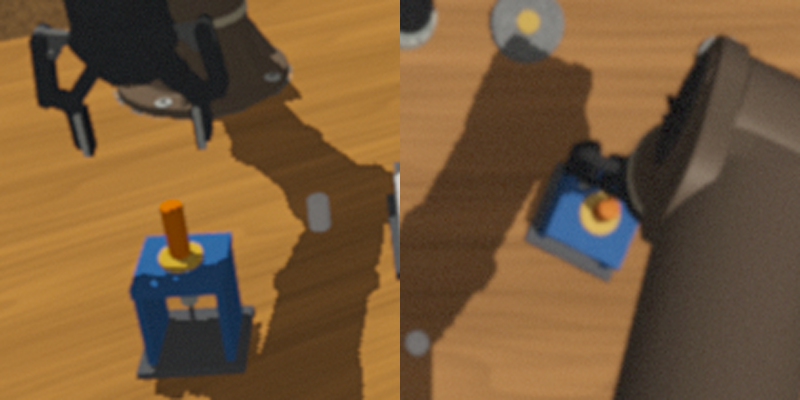

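Run:
```python
from h import *
for n,(r,c) in dict(scene=(130,110),top=(170,330)).items():
    print(n,(proj(n,[[.5586,-.186,.195],[.557,-.1745,.151],[.557,-.1745,.101]])-[c,r])*400/(190 if n=='scene' else 180))
```

```text
scene [[147.92792057 153.78101365]
 [170.04673326 193.15596077]
 [179.7260567  239.63454019]]
top [[230.03954866 187.46621725]
 [208.27116443 193.7563597 ]
 [198.49904167 198.65237354]]
```

Call:
send_rows --increments "0 0.9 -0.7 0 -0.014; 0 0 0 1 0; 0 0 0 1 0; 0 0 0 1 0; 0 0 0 0.5 0; 0 0 0 0 0"

```text
t: 3.8
eef_pos: [0.5571, -0.1702, 0.1601]
orientation: [0.829, 0.559, 0.008, 0.003]
ft_force: [-0.1, 0.2, -0.4]
width: 0.0854
```

```bash
python3 mv.py .557 -.1745 .112 1.178
```

```text
t 3.8 pos [ 0.5571 -0.1702  0.1601] yaw 1.1852 zaxis [ 0.0168  0.0037 -0.9999] F [-0.11  0.24 -0.39] w 0.0854
tool cm [-0.45  0.08  4.8 ]
turn 0.0072
```

Call:
send_rows --increments "0 -0.45 0.1 0.8 0.007; 0 0 0 0.8 0; 0 0 0 0.8 0; 0 0 0 0.8 0; 0 0 0 0.8 0; 0 0 0 0 0; 0 0 0 0 0"

```text
t: 4.38
eef_pos: [0.5563, -0.176, 0.1144]
orientation: [0.832, 0.555, 0.007, 0.003]
ft_force: [0.5, 0.0, -0.2]
width: 0.0851
```

```bash
python3 mv.py .557 -.1745 .112 1.178;  python3 - <<'E'
from bench import *
import cv2,numpy as np
o=[]
for n,(r,c) in dict(scene=((170,290),(140,260)),top=((200,320),(350,470))).items():
    im=read_camera(n)['color'][:,:,::-1];o.append(cv2.resize(im[r[0]:r[1],c[0]:c[1]],(400,400),interpolation=cv2.INTER_CUBIC))
cv2.imwrite('pics/g2.png',np.hstack(o))
E
```

```text
t 4.3833 pos [ 0.5563 -0.176   0.1144] yaw 1.176 zaxis [ 0.0146  0.0033 -0.9999] F [ 0.53  0.   -0.21] w 0.0851
tool cm [0.17 0.01 0.24]
turn -0.002
```

View pics/g2.png

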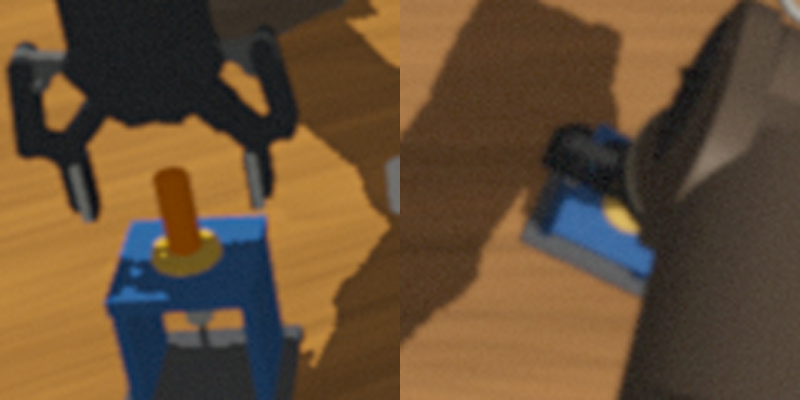

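Call:
send_rows --increments "0 0.15 0 0.2 0; 255 0 0 0 0; 255 0 0 0 0; 255 0 0 0 0; 255 0 0 0 0; 255 0 0 0 0; 255 0 0 0 0; 255 0 0 0 0; 255 0 0 0 0; 255 0 0 0 0"

```text
t: 5.32
eef_pos: [0.5583, -0.1747, 0.1148]
orientation: [0.832, 0.555, 0.008, 0.004]
ft_force: [-0.2, -0.8, 0.7]
width: 0.0189
```

```bash
python3 mv.py .557 -.1745 .112 1.178;  python3 - <<'E'
from bench import *
import cv2,numpy as np
o=[]
for n,(r,c) in dict(scene=((170,290),(140,260)),top=((200,320),(350,470))).items():
    im=read_camera(n)['color'][:,:,::-1];o.append(cv2.resize(im[r[0]:r[1],c[0]:c[1]],(400,400),interpolation=cv2.INTER_CUBIC))
cv2.imwrite('pics/g3.png',np.hstack(o))
E
```

```text
t 5.3167 pos [ 0.5583 -0.1747  0.1148] yaw 1.1763 zaxis [ 0.0186  0.0026 -0.9998] F [-0.25 -0.79  0.68] w 0.0189
tool cm [-0.03 -0.14  0.27]
turn -0.0017
```

View pics/g3.png

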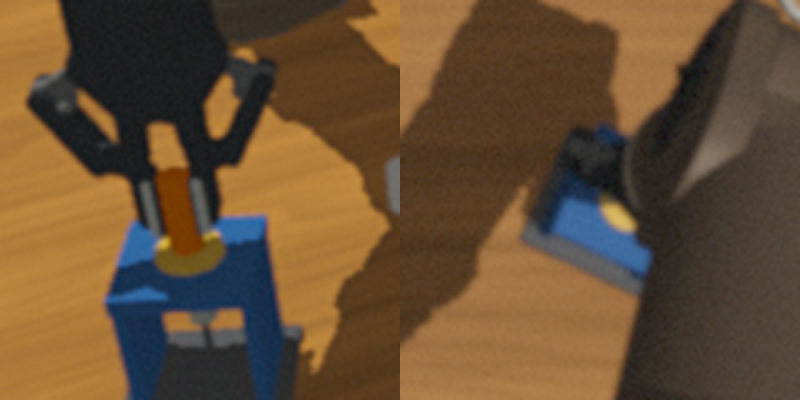

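Call:
send_rows --increments "255 0 0 -0.5 0; 255 0 0 -1 0; 255 0 0 -1.2 0; 255 0 0 -1.2 0; 255 0 0 -1.2 0; 255 0 0 -1.2 0; 255 0 0 -1.2 0; 255 0 0 -1.2 0; 255 0 0 -1 0; 255 0 0 0 0"

```text
t: 6.25
eef_pos: [0.555, -0.1747, 0.2212]
orientation: [0.832, 0.555, 0.008, 0.003]
ft_force: [0.8, -0.5, -2.4]
width: 0.0187
```

```bash
cat > pic.py <<'E'
import sys,cv2,numpy as np
from bench import *
o=[]
a=list(map(int,sys.argv[2:]))
for n,(r,c) in (('scene',a[:2]),('top',a[2:4])):
    im=read_camera(n)['color'][:,:,::-1];np.save(f'/tmp/{n}.npy',im);o.append(cv2.resize(im[r:r+a[4],c:c+a[4]],(400,400),interpolation=cv2.INTER_CUBIC))
cv2.imwrite(f'pics/{sys.argv[1]}.png',np.hstack(o))
E
python3 mv.py .5583 -.1747 .2048 1.178; python3 pic.py l1 160 130 200 350 120
```

```text
t 6.25 pos [ 0.555  -0.1747  0.2212] yaw 1.1757 zaxis [ 0.0167  0.0032 -0.9999] F [ 0.82 -0.54 -2.43] w 0.0187
tool cm [0.11 0.28 1.64]
turn -0.0023
```

View pics/l1.png

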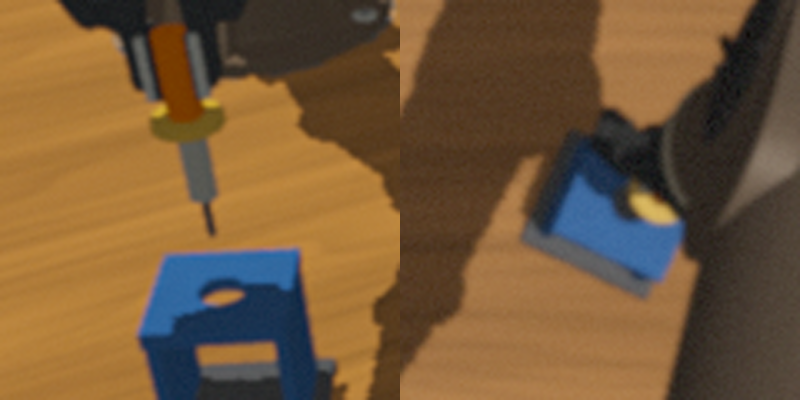

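Run:
```python
from h import *
P=lambda a,b:np.array(a)*.3+b
tip=P([211,235],[130,160])
print(tip,proj('scene',[.555,-.1747,.1294]),back('scene',tip,.1294))
print('hole',back('scene',P([223,291],[130,160]),.095))
print('collar bottom',back('scene',P([187,124],[130,160]),.2014+.003),back('top',P([654,207]-np.array([400,0]),[350,200]),.2014+.003))
```

```text
[193.3 230.5] [[192.39703779 230.98569707]] [ 0.55421639 -0.17276503  0.1294    ]
hole [ 0.56095423 -0.17369116  0.095     ]
collar bottom [ 0.56027931 -0.17429865  0.2044    ] [ 0.54177542 -0.16883677  0.2044    ]
```

```bash
cat > fit.py <<'E'
from h import *
from scipy.ndimage import map_coordinates,gaussian_filter1d
im={n:cv2.GaussianBlur(cv2.imread(f'pics/{n}0.png').astype(float),(0,0),.7) for n in C}
def seg(a,b,z):return np.r_[a,z],np.r_[b,z]
out=[((65,60),(65,10)),((65,-55),(65,-80)),((60,-85),(-60,-85)),((-65,-80),(-65,80)),((-60,85),(-42,85)),((5,85),(60,85))]
gro=[((-25.5,45),(-25.5,-36)),((-14.5,45),(-14.5,-25)),((-10,-29.5),(25,-29.5)),((-20,-40.5),(25,-40.5))]
gs=[((-25.5,45),(-25.5,-36)),((-14.5,45),(-14.5,-25)),((-10,-29.5),(25,-29.5)),((-20,-40.5),(25,-40.5))]
E={'top':out+gro,'scene':out}
def pts(e,N=25):return np.c_[np.linspace(e[0],e[1],N),np.full(N,55)]/1e3
def run(ns,P,w=2.2,it=6):
    for k in range(it):
        obs=[]
        for n in ns:
            for i,e in enumerate(E[n]):
                X=pts(e);uv=proj(n,place(P,X));d=uv[-1]-uv[0];nn=np.array([-d[1],d[0]])/np.hypot(*d)
                ss=np.arange(-w,w+.01,.1);co=uv[:,None]+ss[None,:,None]*nn
                pr=np.stack([map_coordinates(im[n][:,:,c],[co[...,1],co[...,0]],order=3) for c in range(3)],-1).mean(0)
                g=np.sqrt((np.gradient(pr,axis=0)**2).sum(-1));j=g.argmax();
                lo,hi=max(0,j-7),min(len(g),j+8);o=(ss[lo:hi]*g[lo:hi]).sum()/g[lo:hi].sum()
                obs.append((n,X,nn,(uv+o*nn).mean(0),uv[[0,-1]],o))
                # thirds for yaw
                obs.pop()
                for part in np.array_split(np.arange(25),3):
                    p2=np.stack([map_coordinates(im[n][:,:,c],[co[part][...,1],co[part][...,0]],order=3) for c in range(3)],-1).mean(0)
                    g=np.sqrt((np.gradient(p2,axis=0)**2).sum(-1));j=g.argmax();lo,hi=max(0,j-7),min(len(g),j+8);o=(ss[lo:hi]*g[lo:hi]).sum()/g[lo:hi].sum()
                    obs.append((n,X[part],nn,(uv[part]+o*nn).mean(0),i,o))
        f=lambda Q:np.array([(proj(n,place(Q,X)).mean(0)-m)@nn for n,X,nn,m,_,_ in obs])
        r=least_squares(f,P,loss='soft_l1',f_scale=.3);P=r.x
    return P,np.round(f(P),2)
if __name__=='__main__':
    for ns in(['top'],['scene'],['top','scene']):
        P,res=run(ns,[.5325,.1502,-.393]);print(ns,P.round(4));print(res.reshape(-1,3).mean(1).round(2))
E
python3 fit.py
```

```text
['top'] [ 0.531   0.1506 -0.3897]
[ 0.1   0.3   0.5   0.53  0.4  -0.01  0.33 -0.49 -0.37  0.53]
['scene'] [ 0.5335  0.1507 -0.3936]
[0.05 0.19 0.67 0.48 0.29 0.1 ]
['top', 'scene'] [ 0.5314  0.1508 -0.3896]
[-0.07  0.19  0.6   0.68  0.25 -0.15  0.22 -0.61 -0.51  0.39  0.59  0.66
  0.34  0.08  0.64  0.35]
```

```bash
python3 mv.py .5395 .2175 .2000 1.180
```

```text
t 6.35 pos [ 0.5542 -0.1743  0.2191] yaw 1.1758 zaxis [ 0.0144  0.0037 -0.9999] F [-0.36 -0.   -1.49] w 0.0186
tool cm [ 35.58 -16.46   2.03]
turn -0.0042
```

Call:
send_rows --increments "255 1.5 -0.7 0 0; 255 2.7 -1.25 0 0; 255 3 -1.4 0 0; 255 3 -1.4 0 0; 255 3 -1.4 0 0; 255 3 -1.4 0 0; 255 3 -1.4 0 0; 255 3 -1.4 0 0; 255 3 -1.4 0 0; 255 2 -0.9 0 0"

```text
t: 7.18
eef_pos: [0.5373, 0.1295, 0.2104]
orientation: [0.836, 0.549, -0.0, 0.002]
ft_force: [0.5, 0.4, -1.3]
width: 0.0185
```

```bash
python3 mv.py .5395 .2175 .1768 1.180
```

```text
t 7.1833 pos [0.5373 0.1295 0.2104] yaw 1.1613 zaxis [ 0.0016 -0.0027 -1.    ] F [ 0.49  0.39 -1.31] w 0.0185
tool cm [ 8.17 -3.31  3.34]
turn -0.0187
```

Call:
send_rows --increments "255 2.2 -0.9 0.6 -0.019; 255 2 -0.8 0.6 0; 255 1.6 -0.7 0.6 0; 255 1 -0.4 0.6 0; 255 0.5 -0.2 0 0; 255 0 0 0 0; 255 0 0 0 0"

```text
t: 7.77
eef_pos: [0.5325, 0.2184, 0.1791]
orientation: [0.828, 0.561, -0.005, -0.0]
ft_force: [-0.2, -0.9, -2.1]
width: 0.0188
```

```bash
python3 mv.py .5395 .2175 .1668 1.180;python3 pic.py s1 130 270 180 180 120
```

```text
t 7.7667 pos [0.5325 0.2184 0.1791] yaw 1.1912 zaxis [-0.0077 -0.0051 -1.    ] F [-0.2  -0.92 -2.09] w 0.0188
tool cm [0.19 0.69 1.23]
turn 0.0112
```

View pics/s1.png

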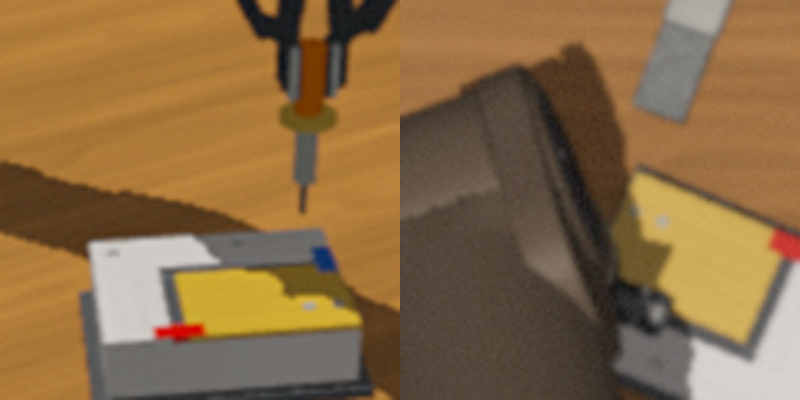

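```bash
cat > tip.py <<'E'
import sys,numpy as np
from h import *
from scipy.spatial.transform import Rotation as Ro
from bench import read_state
q0=np.array([.832,.555,.0083,.0042]);R0=Ro.from_quat(q0).as_matrix()
V=R0.T@np.array([0,0,-.0918])
HP=np.array([.5322,.1507,-.391])
def state():
    s=read_state();R=Ro.from_quat(s['orientation']).as_matrix();return s,R,s['eef_pos']+R@V
def hous(X,HP=HP):
    c,s_=np.cos(HP[2]),np.sin(HP[2]);d=X[:2]-HP[:2];return np.array([c*d[0]+s_*d[1],-s_*d[0]+c*d[1]])*1e3
if __name__=='__main__':
    s,R,T=state();yaw=2*np.arctan2(s['orientation'][1],s['orientation'][0])
    print('t',round(s['t'],2),'tcp',s['eef_pos'].round(4),'tip',T.round(4),'hous mm',hous(T).round(1),'F',s['ft_force'].round(2),'w',round(s['width'],4),'yaw',yaw.round(3),'z',R[:2,2].round(4),'turn to 1.18',(yaw-1.18).round(3))
    print('scene px',proj('scene',T).round(1))
    if len(sys.argv)>1:
        h=np.array([float(a) for a in sys.argv[1:4]])/1e3  # target tip in housing frame (mm)
        W=place(HP,[h])[0];print('tool cm',(100*R.T@(W-T)).round(2))
E
python3 tip.py -20 65 75
python3 - <<'E'
from h import *
print(back('scene',[360.6,193.8],.0873))
E
```

```text
t 7.87 tcp [0.5329 0.2178 0.1796] tip [0.5306 0.2172 0.0879] hous mm [-26.8  60.8] F [ 0.11 -0.1  -1.5 ] w 0.0189 yaw 1.19 z [-0.0068 -0.0047] turn to 1.18 0.01
scene px [[359.7 193.9]]
tool cm [0.42 0.69 1.28]
[0.53033116 0.21985437 0.0873    ]
```

```bash
sed -i "s/^HP=/V[0]=0;print('V',V.round(4))\nHP=/; s/\[.5322,.1507,-.391\]/[.5331,.1507,-.391]/" tip.py; python3 tip.py -20 62 66
```

```text
V [ 0.     -0.0015  0.0918]
t 7.87 tcp [0.5329 0.2178 0.1796] tip [0.5309 0.2179 0.0879] hous mm [-27.6  61.3] F [ 0.11 -0.1  -1.5 ] w 0.0189 yaw 1.19 z [-0.0068 -0.0047] turn to 1.18 0.01
scene px [[360.1 193.9]]
tool cm [0.07 0.78 2.18]
```

Call:
send_rows --increments "255 0.1 0.4 0.5 0.01; 255 0 0.4 0.5 0; 255 0 0 0.5 0; 255 0 0 0.4 0; 255 0 0 0 0; 255 0 0 0 0"

```text
t: 8.37
eef_pos: [0.5432, 0.2104, 0.1596]
orientation: [0.833, 0.553, -0.003, 0.001]
ft_force: [-0.3, -0.8, -1.4]
width: 0.0186
```

```bash
python3 tip.py -20 62 60;python3 pic.py s2 175 320 200 200 60
```

```text
V [ 0.     -0.0015  0.0918]
t 8.37 tcp [0.5432 0.2104 0.1596] tip [0.5414 0.2105 0.0679] hous mm [-15.1  58.4] F [-0.34 -0.76 -1.44] w 0.0186 yaw 1.172 z [-0.0047 -0.0054] turn to 1.18 -0.008
scene px [[359.5 204.2]]
tool cm [ 0.36 -0.49  0.78]
```

View pics/s2.png

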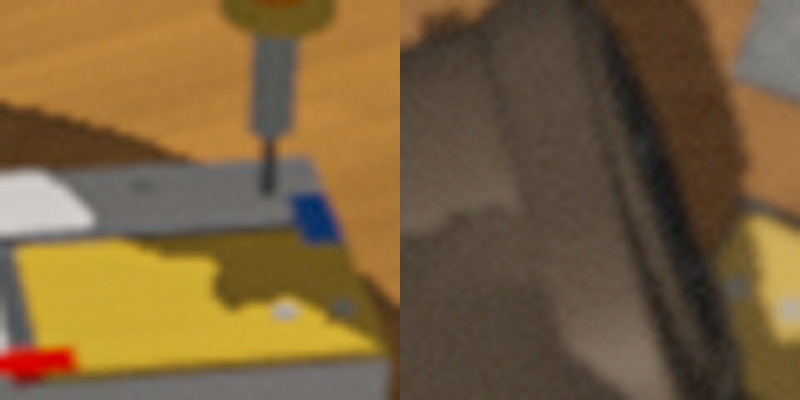

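Run:
```python
import sys;sys.argv=['x']
from tip import *
im=np.load('/tmp/scene.npy');r,c,S,k=175,320,60,10
z=cv2.resize(im[r:r+S,c:c+S],(600,600),interpolation=cv2.INTER_CUBIC)
z0=z.copy()
px=lambda uv:tuple(((np.asarray(uv)-[c,r]+.5)*k-.5).round().astype(int))
H=[.5335,.1507,-.3936]
def line(M,col):
    uv=proj('scene',place(H,np.array(M)/1e3))
    for a,b in zip(uv[:-1],uv[1:]):cv2.line(z,px(a),px(b),col,1,cv2.LINE_AA)
line([[-25.5,70.5,55],[-25.5,-40.5,55],[40,-40.5,55]],(0,255,0));line([[-25.5,70.5,55],[-14.5,70.5,55],[-14.5,-29.5,55],[40,-29.5,55]],(0,255,0))
line([[65,85,55],[65,-85,55],[-65,-85,55],[-65,85,55],[65,85,55]],(255,0,255))
s,R,T=state()
for zz,col in((.068,(0,0,255)),(.055,(255,255,0)),(.05,(255,255,0))):
    cv2.circle(z,px(proj('scene',[T[0],T[1],zz])[0]),4,col,1)
cv2.imwrite('pics/o1.png',np.hstack([z0[:,200:],z[:,200:]]))
```

```text
V [ 0.     -0.0015  0.0918]
```

View pics/o1.png

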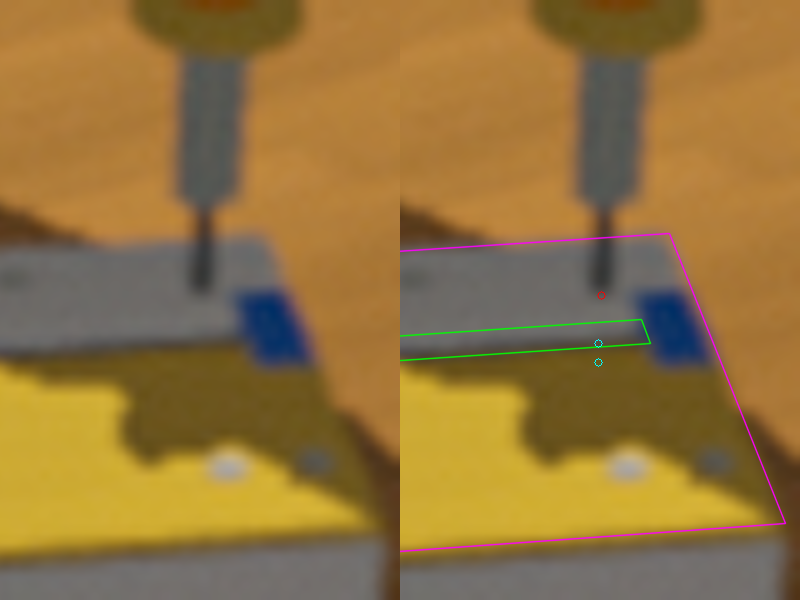

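Call:
send_rows --increments "255 0.3 -0.25 0 -0.008; 255 0 0 0 0; 255 0 0 0 0; 255 0 0 0 0"

```text
t: 8.8
eef_pos: [0.5419, 0.2156, 0.1605]
orientation: [0.83, 0.557, -0.003, 0.001]
ft_force: [-1.1, 0.1, -1.8]
width: 0.0186
```

```bash
sed -i "s/\[.5331,.1507,-.391\]/[.5345,.1507,-.391]/" tip.py; python3 tip.py -20 62 57
```

```text
V [ 0.     -0.0015  0.0918]
t 8.8 tcp [0.5419 0.2156 0.1605] tip [0.5402 0.2158 0.0687] hous mm [-19.5  62.3] F [-1.09  0.06 -1.78] w 0.0186 yaw 1.182 z [-0.0038 -0.0044] turn to 1.18 0.002
scene px [[361.2 203. ]]
tool cm [-0.03 -0.04  1.17]
```

Call:
send_rows --increments "255 0 0 0.5 0; 255 0 0 0.3 0; 255 0 0 0 0; 255 0 0 0 0; 255 0 0 0 0"

```text
t: 9.22
eef_pos: [0.5417, 0.2158, 0.1516]
orientation: [0.83, 0.557, -0.003, 0.001]
ft_force: [-0.5, 0.2, -2.0]
width: 0.0183
```

```bash
python3 tip.py -20 62 50;python3 pic.py s3 175 320 200 200 60
```

```text
V [ 0.     -0.0015  0.0918]
t 9.22 tcp [0.5417 0.2158 0.1516] tip [0.54   0.216  0.0598] hous mm [-19.8  62.5] F [-0.48  0.22 -1.99] w 0.0183 yaw 1.183 z [-0.0037 -0.0043] turn to 1.18 0.003
scene px [[361.  206.3]]
tool cm [-0.04 -0.02  0.98]
```

View pics/s3.png

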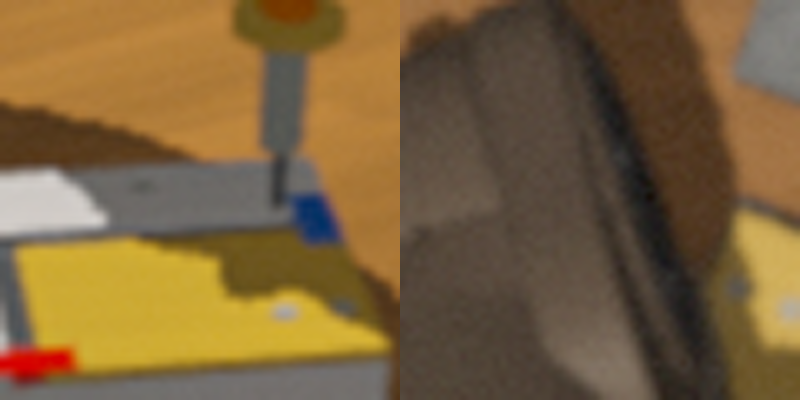

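Run:
```python
import sys;sys.argv=['x']
from tip import *
im=np.load('/tmp/scene.npy').astype(float)
for u in (345,350,355,358):
    print(u,[tuple(im[v,u].astype(int)) for v in range(203,215)])
for u in (360,361,362,363): print(u,im[200:212,u].mean(1).round(0))
for hx in(.5345,):
  for x in(-25.5,-14.5):
    for z in (55,50):
        print(x,z,[ (u.round(1)) for u in proj('scene',place([hx,.1507,-.391],np.array([[x,y,z] for y in(25,40,50,58)])/1e3))])
```

```text
V [ 0.     -0.0015  0.0918]
345 [(np.int64(101), np.int64(104), np.int64(108)), (np.int64(103), np.int64(105), np.int64(109)), (np.int64(102), np.int64(105), np.int64(107)), (np.int64(104), np.int64(106), np.int64(109)), (np.int64(106), np.int64(109), np.int64(112)), (np.int64(105), np.int64(106), np.int64(111)), (np.int64(92), np.int64(95), np.int64(96)), (np.int64(51), np.int64(71), np.int64(82)), (np.int64(27), np.int64(82), np.int64(106)), (np.int64(32), np.int64(123), np.int64(154)), (np.int64(50), np.int64(169), np.int64(204)), (np.int64(51), np.int64(174), np.int64(208))]
350 [(np.int64(103), np.int64(106), np.int64(108)), (np.int64(102), np.int64(105), np.int64(107)), (np.int64(103), np.int64(105), np.int64(109)), (np.int64(104), np.int64(108), np.int64(111)), (np.int64(105), np.int64(108), np.int64(111)), (np.int64(101), np.int64(103), np.int64(103)), (np.int64(76), np.int64(80), np.int64(84)), (np.int64(43), np.int64(73), np.int64(88)), (np.int64(30), np.int64(81), np.int64(103)), (np.int64(34), np.int64(93), np.int64(119)), (np.int64(39), np.int64(131), np.int64(163)), (np
[... 1112 characters left out ...]
int64(30), np.int64(85), np.int64(108))]
360 [ 87.  89.  89.  86.  86.  89. 100. 107.  94.  71.  71.  76.]
361 [ 60.  61.  60.  59.  55.  65.  90. 106.  92.  69.  72.  76.]
362 [ 64.  69.  71.  70.  65.  74.  96. 105.  87.  69.  73.  75.]
363 [92. 97. 98. 95. 79. 81. 95. 93. 78. 70. 72. 76.]
-25.5 55 [array([344.8, 207.9]), array([351.1, 207.5]), array([355.3, 207.2]), array([358.6, 206.9])]
-25.5 50 [array([344.7, 209.7]), array([351. , 209.3]), array([355.2, 209. ]), array([358.6, 208.8])]
-14.5 55 [array([345.5, 210.3]), array([351.9, 209.9]), array([356.1, 209.6]), array([359.5, 209.3])]
-14.5 50 [array([345.5, 212.2]), array([351.8, 211.7]), array([356.1, 211.4]), array([359.4, 211.2])]
```

Call:
send_rows --increments "255 0 0.12 0 0; 255 0 0 0.4 0; 255 0 0 0.4 0; 255 0 0 0.3 0; 255 0 0 0 0; 255 0 0 0 0; 255 0 0 0 0; 255 0 0 0 0"

```text
t: 9.98
eef_pos: [0.5437, 0.2154, 0.1399]
orientation: [0.83, 0.557, -0.002, 0.001]
ft_force: [-0.9, 0.1, -1.0]
width: 0.0185
```

```bash
python3 tip.py -20 62 46;python3 pic.py s4 175 320 200 200 60
```

```text
V [ 0.     -0.0015  0.0918]
t 9.98 tcp [0.5437 0.2154 0.1399] tip [0.5422 0.2156 0.0481] hous mm [-17.7  62.9] F [-0.93  0.14 -0.98] w 0.0185 yaw 1.182 z [-0.0022 -0.0037] turn to 1.18 0.002
scene px [[361.2 211. ]]
tool cm [-0.09 -0.23  0.21]
```

View pics/s4.png

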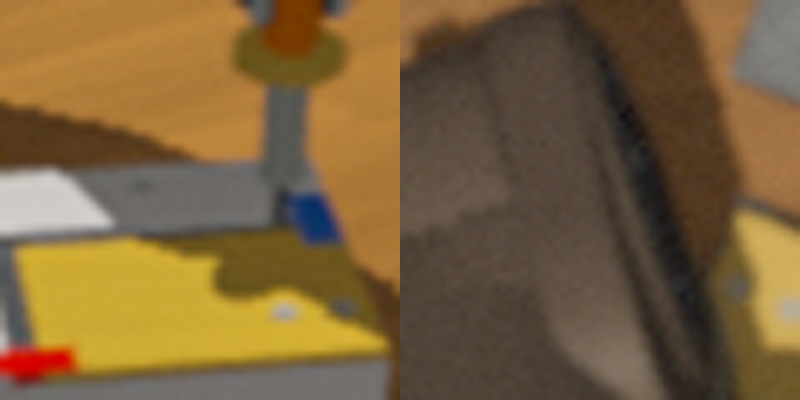

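Call:
send_rows --increments "255 -0.05 -0.1 0.25 0; 255 0 0 0 0; 255 0 0 0 0; 255 0 0 0 0; 255 0 0 0 0"

```text
t: 10.5
eef_pos: [0.5429, 0.2153, 0.1377]
orientation: [0.83, 0.557, -0.001, 0.001]
ft_force: [0.2, -0.7, 0.1]
width: 0.0185
```

```bash
python3 tip.py -20 62 45;python3 pic.py s5 175 320 200 200 60
python3 - <<'E'
import numpy as np
im=np.load('/tmp/scene.npy').astype(int)
for u in (360,361,362,363): print(u,im[198:214,u].mean(1).round(0))
E
```

```text
V [ 0.     -0.0015  0.0918]
t 10.5 tcp [0.5429 0.2153 0.1377] tip [0.5414 0.2155 0.046 ] hous mm [-18.4  62.5] F [ 0.23 -0.68  0.15] w 0.0185 yaw 1.182 z [-0.0012 -0.0033] turn to 1.18 0.002
scene px [[361.  211.7]]
tool cm [-0.05 -0.17  0.1 ]
360 [84. 85. 84. 84. 85. 86. 89. 89. 93. 89. 78. 68. 73. 75. 75. 76.]
361 [86. 86. 86. 84. 84. 77. 63. 63. 62. 57. 54. 62. 72. 75. 74. 75.]
362 [86. 85. 87. 86. 85. 78. 63. 61. 69. 67. 56. 62. 73. 76. 76. 75.]
363 [85. 86. 86. 85. 88. 86. 72. 73. 81. 81. 68. 68. 74. 75. 75. 75.]
```

View pics/s5.png

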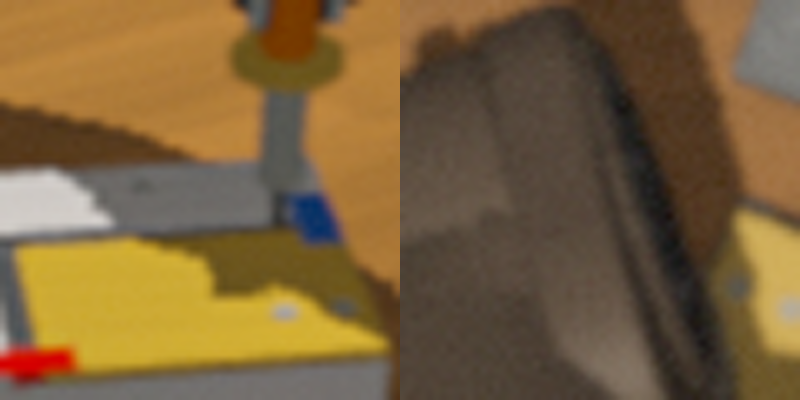

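Call:
send_rows --increments "255 0 0.15 0 0; 255 0 0.1 0 0; 255 0 0.1 0 0; 255 0 0 0 0"

```text
t: 10.93
eef_pos: [0.5445, 0.2147, 0.1373]
orientation: [0.83, 0.558, -0.003, -0.0]
ft_force: [-2.0, 0.9, 0.1]
width: 0.0185
```

```bash
python3 tip.py -20 62 45
```

```text
V [ 0.     -0.0015  0.0918]
t 10.93 tcp [0.5445 0.2147 0.1373] tip [0.5427 0.215  0.0455] hous mm [-16.9  62.6] F [-1.98  0.92  0.15] w 0.0185 yaw 1.183 z [-0.0047 -0.0028] turn to 1.18 0.003
scene px [[361.1 212.1]]
tool cm [-0.06 -0.31  0.05]
```

Call:
send_rows --increments "255 0 -0.3 0 0; 255 0 0 0 0; 255 0 -0.2 0 0; 255 0 0 0 0;255 0 -0.15 0 0; 255 0 0 0 0"

```text
t: 11.43
eef_pos: [0.5397, 0.2167, 0.1378]
orientation: [0.83, 0.557, -0.001, 0.001]
ft_force: [0.1, -0.8, -0.2]
width: 0.0185
```

```bash
python3 tip.py -20 62 45
```

```text
V [ 0.     -0.0015  0.0918]
t 11.43 tcp [0.5397 0.2167 0.1378] tip [0.5382 0.217  0.046 ] hous mm [-21.9  62.7] F [ 0.13 -0.8  -0.19] w 0.0185 yaw 1.182 z [-0.0014 -0.0031] turn to 1.18 0.002
scene px [[360.7 210.9]]
tool cm [-0.07  0.19  0.1 ]
```

Call:
send_rows --increments "255 -0.15 0.17 0.05 0; 255 -0.25 0 0 0; 255 -0.3 0 0 0; 255 -0.3 0 0 0; 255 -0.3 0 0 0; 255 -0.3 0 0 0; 255 -0.3 0 0 0; 255 -0.25 0 0 0; 255 0 0 0 0"

```text
t: 12.18
eef_pos: [0.533, 0.1948, 0.1378]
orientation: [0.83, 0.557, -0.0, 0.001]
ft_force: [-1.0, 0.4, -0.0]
width: 0.0187
```

```bash
python3 tip.py -20 -35 45.3
```

```text
V [ 0.     -0.0015  0.0918]
t 12.18 tcp [0.533  0.1948 0.1378] tip [0.5316 0.1953 0.046 ] hous mm [-19.7  40.1] F [-1.02  0.36 -0.02] w 0.0187 yaw 1.183 z [ 0.0003 -0.0013] turn to 1.18 0.003
scene px [[351.4 212. ]]
tool cm [-7.51 -0.06  0.08]
```

Call:
send_rows --increments "255 -0.2 -0.05 0.06 0; 255 -0.3 0 0 0; 255 -0.3 0 0 0; 255 -0.3 0 0 0; 255 -0.3 0 0 0; 255 -0.3 0 0 0; 255 -0.3 0 0 0; 255 -0.3 0 0 0; 255 -0.2 0 0 0; 255 0 0 0 0"

```text
t: 13.02
eef_pos: [0.5221, 0.1695, 0.1373]
orientation: [0.83, 0.557, 0.0, 0.001]
ft_force: [0.2, 0.1, 0.3]
width: 0.0184
```

```bash
python3 tip.py -20 -35 45.3
```

```text
V [ 0.     -0.0015  0.0918]
t 13.02 tcp [0.5221 0.1695 0.1373] tip [0.5208 0.1699 0.0456] hous mm [-20.   12.6] F [0.19 0.13 0.3 ] w 0.0184 yaw 1.182 z [ 0.0008 -0.0009] turn to 1.18 0.002
scene px [[339.8 212.9]]
tool cm [-4.76 -0.01  0.03]
```

Call:
send_rows --increments "255 -0.2 0 0 0; 255 -0.3 0 0 0; 255 -0.3 0 0 0; 255 -0.3 0 0 0; 255 -0.3 0 0 0; 255 -0.3 0 0 0; 255 -0.3 0 0 0; 255 -0.3 0 0 0; 255 -0.2 0 0 0; 255 0 0 0 0"

```text
t: 13.85
eef_pos: [0.5115, 0.1437, 0.1374]
orientation: [0.83, 0.557, 0.0, 0.001]
ft_force: [-0.7, -0.1, -0.3]
width: 0.0188
```

```bash
python3 tip.py -20 -35 45.5; python3 pic.py c1 180 280 230 240 70
```

```text
V [ 0.     -0.0015  0.0918]
t 13.85 tcp [0.5115 0.1437 0.1374] tip [0.5102 0.1442 0.0456] hous mm [-20.  -15.3] F [-0.68 -0.14 -0.27] w 0.0188 yaw 1.182 z [ 0.0008 -0.0009] turn to 1.18 0.002
scene px [[328.1 213.8]]
tool cm [-1.97 -0.01  0.01]
```

View pics/c1.png

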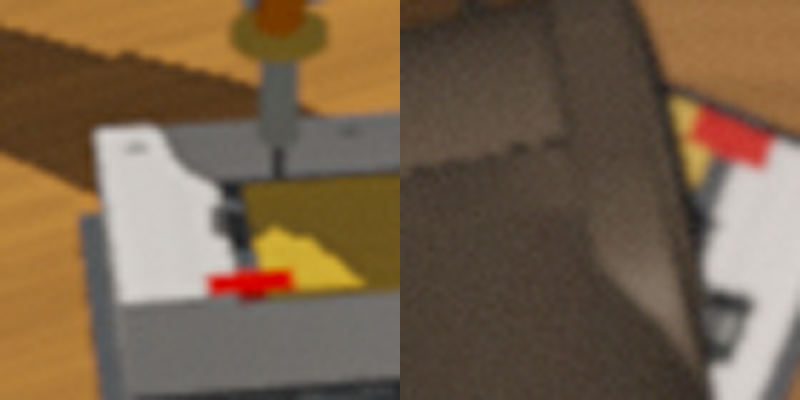

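Call:
send_rows --increments "255 -0.2 0 0 0; 255 -0.3 0 0 0; 255 -0.3 0 0 0; 255 -0.3 0 0 0; 255 -0.3 0 0 0; 255 -0.25 0 0 0; 255 0 0 0 0; 255 0 0 0 0; 255 0 0 0 0"

```text
t: 14.7
eef_pos: [0.5048, 0.1273, 0.1374]
orientation: [0.83, 0.558, 0.0, 0.001]
ft_force: [0.4, 0.4, -0.8]
width: 0.0183
```

```bash
python3 tip.py -20 -35 45.5; python3 pic.py c2 180 280 230 240 70
```

```text
V [ 0.     -0.0015  0.0918]
t 14.7 tcp [0.5048 0.1273 0.1374] tip [0.5035 0.1278 0.0456] hous mm [-19.9 -33. ] F [ 0.45  0.38 -0.84] w 0.0183 yaw 1.183 z [ 0.0009 -0.0007] turn to 1.18 0.003
scene px [[320.6 214.3]]
tool cm [-0.2  -0.01  0.01]
```

View pics/c2.png

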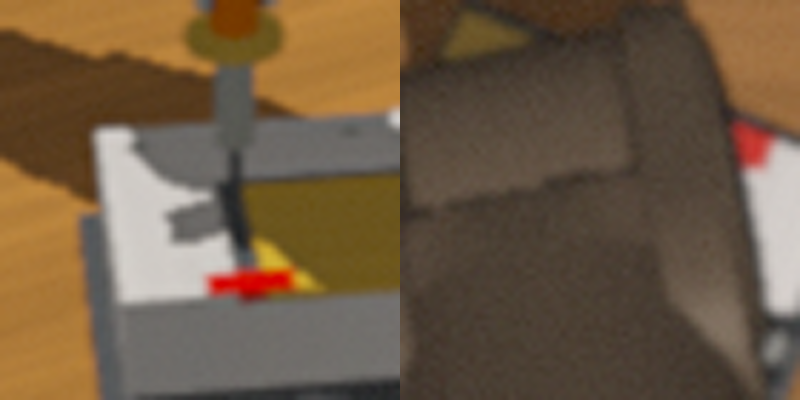

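Call:
send_rows --increments "255 -0.2 0 0.05 0; 255 0 0 0 0; 255 0 0 0 0; 255 -0.1 0 0 0; 255 0 0 0 0"

```text
t: 15.22
eef_pos: [0.5036, 0.1246, 0.1367]
orientation: [0.83, 0.558, 0.0, 0.001]
ft_force: [-0.7, -0.8, 1.6]
width: 0.0184
```

```bash
python3 tip.py -20 -35 45.3
```

```text
V [ 0.     -0.0015  0.0918]
t 15.22 tcp [0.5036 0.1246 0.1367] tip [0.5023 0.1251 0.0449] hous mm [-20. -36.] F [-0.71 -0.8   1.58] w 0.0184 yaw 1.184 z [ 0.0007 -0.001 ] turn to 1.18 0.004
scene px [[319.3 214.6]]
tool cm [ 0.1   0.   -0.04]
```

Now the short leg (+tool y).

Call:
send_rows --increments "255 0.1 0.15 0 0.003; 255 0 0.3 0 0; 255 0 0.3 0 0; 255 0 0.3 0 0; 255 0 0.3 0 0; 255 0 0.3 0 0; 255 0 0.3 0 0; 255 0 0.2 0 0; 255 0 0 0 0"

```text
t: 15.97
eef_pos: [0.5239, 0.1165, 0.1357]
orientation: [0.831, 0.557, -0.002, -0.0]
ft_force: [-0.9, 0.3, 0.2]
width: 0.0185
```

```bash
python3 tip.py 45 -35 45.3
```

```text
V [ 0.     -0.0015  0.0918]
t 15.97 tcp [0.5239 0.1165 0.1357] tip [0.5221 0.1169 0.0439] hous mm [  1.4 -36. ] F [-0.88  0.25  0.23] w 0.0185 yaw 1.181 z [-0.0042 -0.0016] turn to 1.18 0.001
scene px [[320.3 219.8]]
tool cm [ 0.09  4.36 -0.15]
```

Call:
send_rows --increments "255 0.07 0.2 -0.1 0; 255 0 0.3 0 0; 255 0 0.3 0 0; 255 0 0.3 0 0; 255 0 0.3 0 0; 255 0 0.3 0 0; 255 0 0.3 0 0; 255 0 0.2 0 0; 255 0 0 0 0"

```text
t: 16.72
eef_pos: [0.5469, 0.1078, 0.1367]
orientation: [0.831, 0.557, -0.002, -0.0]
ft_force: [-0.6, 0.8, 0.2]
width: 0.0185
```

```bash
python3 tip.py 45 -35 45.3
```

```text
V [ 0.     -0.0015  0.0918]
t 16.72 tcp [0.5469 0.1078 0.1367] tip [0.5452 0.1082 0.0449] hous mm [ 26.1 -35.2] F [-0.61  0.84  0.18] w 0.0185 yaw 1.18 z [-0.004  -0.0018] turn to 1.18 0.0
scene px [[321.9 225.2]]
tool cm [ 0.02  1.89 -0.04]
```

Call:
send_rows --increments "255 0 0.2 0 0; 255 0 0.3 0 0; 255 0 0.3 0 0; 255 0 0.3 0 0; 255 0 0.25 0 0; 255 0 0.2 0 0; 255 0 0 0 0; 255 0 0 0 0; 255 0 0 0 0"

```text
t: 17.47
eef_pos: [0.5632, 0.101, 0.1366]
orientation: [0.831, 0.556, -0.002, -0.0]
ft_force: [-1.0, 1.3, -0.2]
width: 0.0187
```

```bash
python3 tip.py 45 -35 45.3; python3 pic.py e1 180 280 230 240 70
```

```text
V [ 0.     -0.0015  0.0918]
t 17.47 tcp [0.5632 0.101  0.1366] tip [0.5614 0.1014 0.0448] hous mm [ 43.7 -35.3] F [-0.97  1.29 -0.23] w 0.0187 yaw 1.18 z [-0.0036 -0.0019] turn to 1.18 0.0
scene px [[322.8 229.5]]
tool cm [ 0.03  0.13 -0.05]
```

View pics/e1.png

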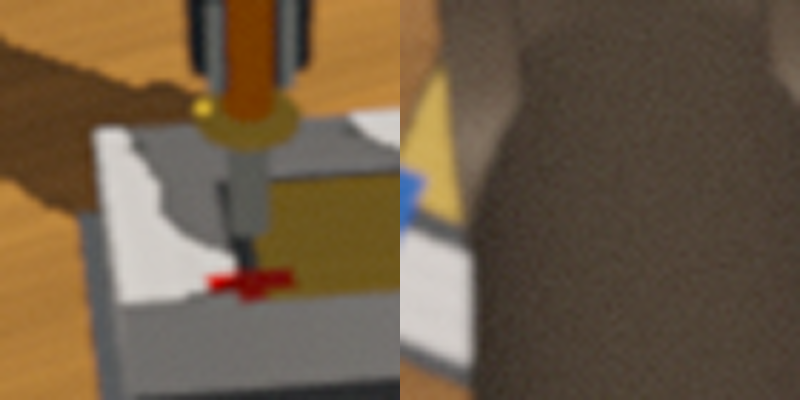

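Call:
send_rows --increments "255 0 0.12 0 0; 255 0 0 0 0; 255 0 0 0 0; 255 0 0 -0.4 0; 255 0 0 -0.6 0; 255 0 0 -1 0; 255 0 0 -1.2 0; 255 0 0 -1.2 0; 255 0 0 -1.2 0; 255 0 0 -1.2 0"

```text
t: 18.4
eef_pos: [0.5637, 0.0997, 0.2088]
orientation: [0.831, 0.556, -0.003, 0.0]
ft_force: [-0.2, -0.2, -1.2]
width: 0.0184
```

```bash
python3 tip.py; python3 mv.py .5583 -.1747 .2130 1.176
```

```text
V [ 0.     -0.0015  0.0918]
t 18.4 tcp [0.5637 0.0997 0.2088] tip [0.5618 0.0999 0.117 ] hous mm [ 44.6 -36.6] F [-0.21 -0.16 -1.15] w 0.0184 yaw 1.18 z [-0.0056 -0.0041] turn to 1.18 -0.0
scene px [[321.9 201.5]]
t 18.4 pos [0.5637 0.0997 0.2088] yaw 1.1799 zaxis [-0.0056 -0.0041 -1.    ] F [-0.21 -0.16 -1.15] w 0.0184
tool cm [-25.57   9.96  -0.3 ]
turn 0.0039
```

Call:
send_rows --increments "255 -1 0.4 -0.8 0; 255 -2 0.8 -0.5 0; 255 -2.3 0.9 0 0; 255 -2.3 0.9 0 0; 255 -2.3 0.9 0 0; 255 -2.3 0.9 0 0; 255 -2.3 0.9 0 0; 255 -2.3 0.9 0 0; 255 -2.3 0.9 0 0; 255 -1.5 0.5 0 0"

```text
t: 19.23
eef_pos: [0.5602, -0.1338, 0.2338]
orientation: [0.829, 0.559, 0.001, 0.003]
ft_force: [0.6, -0.4, -1.7]
width: 0.0187
```

```bash
python3 mv.py .5583 -.1747 .2130 1.176
```

```text
t 19.2333 pos [ 0.5602 -0.1338  0.2338] yaw 1.186 zaxis [ 0.0057 -0.0032 -1.    ] F [ 0.59 -0.38 -1.68] w 0.0187
tool cm [-3.86  1.34  2.09]
turn 0.01
```

Call:
send_rows --increments "255 -1.5 0.5 0.5 0.01; 255 -1 0.4 0.5 0; 255 -0.4 0.2 0 0; 255 0 0 0 0; 255 0 0 0 0; 255 0 0 0 0"

```text
t: 19.73
eef_pos: [0.5562, -0.1766, 0.2274]
orientation: [0.835, 0.55, 0.001, 0.005]
ft_force: [0.2, -0.8, -0.9]
width: 0.0189
```

```bash
cat > ret.py <<'E'
import sys;sys.argv=sys.argv[:1]
from tip import *
T0=np.array([.5583,-.1747,.1148])
s,R,T=state();W=T0+R0@V
print('t',s['t'],'tcp',s['eef_pos'].round(4),'tip',T.round(4),'seat tip',W.round(4),'F',s['ft_force'].round(2),'z',R[:2,2].round(4))
print('tool cm to hung',(100*R.T@(W-T)).round(2),'world mm',(1e3*(W-T)).round(1)); yaw=2*np.arctan2(s['orientation'][1],s['orientation'][0]);print('turn',(yaw-1.176).round(3))
print('px tip',proj('scene',T).round(1))
E
python3 ret.py; python3 pic.py r1 180 150 200 360 100
```

```text
V [ 0.     -0.0015  0.0918]
t 19.7333 tcp [ 0.5562 -0.1766  0.2274] tip [ 0.5555 -0.1767  0.1356] seat tip [ 0.5586 -0.1739  0.023 ] F [ 0.18 -0.78 -0.9 ] z [ 0.0076 -0.0071]
tool cm to hung [ 0.42  0.07 11.26] world mm [   3.1    2.8 -112.6]
turn -0.012
px tip [[190.8 228.6]]
```

View pics/r1.png

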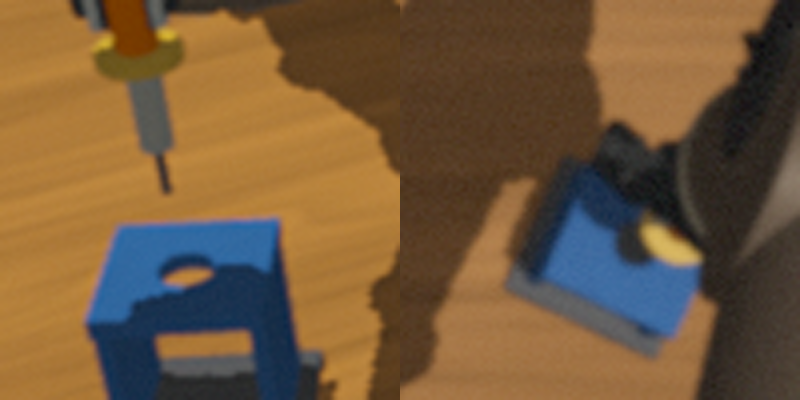

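Call:
send_rows --increments "255 0.4 0.05 0 -0.012; 255 0 0 0.8 0; 255 0 0 0.8 0; 255 0 0 0.8 0; 255 0 0 0 0; 255 0 0 0 0; 255 0 0 0 0"

```text
t: 20.42
eef_pos: [0.5592, -0.1683, 0.1998]
orientation: [0.83, 0.558, 0.001, 0.004]
ft_force: [0.3, -0.4, -2.2]
width: 0.0185
```

```bash
python3 ret.py; python3 pic.py r2 200 160 200 360 70
```

```text
V [ 0.     -0.0015  0.0918]
t 20.4167 tcp [ 0.5592 -0.1683  0.1998] tip [ 0.5584 -0.1682  0.108 ] seat tip [ 0.5586 -0.1739  0.023 ] F [ 0.34 -0.37 -2.21] z [ 0.0062 -0.0052]
tool cm to hung [-0.5   0.17  8.5 ] world mm [  0.2  -5.7 -85. ]
turn 0.008
px tip [[198.2 240.2]]
```

View pics/r2.png

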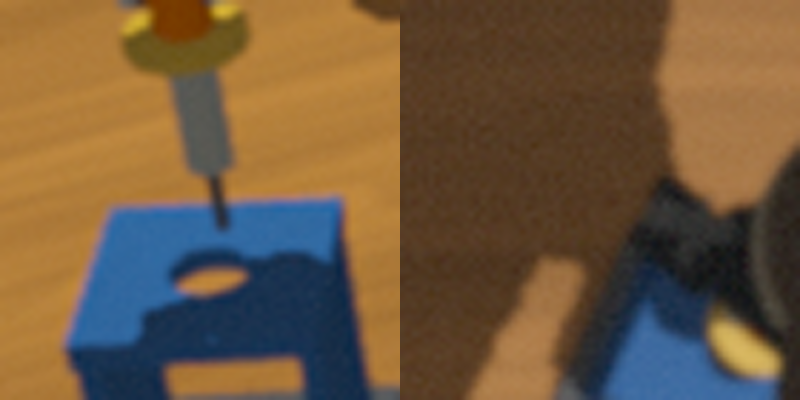

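Call:
send_rows --increments "255 -0.45 0.1 0 0; 255 0 0 0 0; 255 0 0 0 0; 255 0 0 0 0"

```text
t: 20.85
eef_pos: [0.559, -0.1743, 0.2012]
orientation: [0.83, 0.558, 0.002, 0.005]
ft_force: [-0.3, 0.3, -1.5]
width: 0.0188
```

```bash
python3 ret.py; python3 pic.py r3 200 160 200 360 70
python3 - <<'E'
from h import *
P=lambda a:np.array(a)*.175+[160,200]-.4
print(back('scene',P([223,228]),.108),back('scene',P([210,273]),.095))
E
```

```text
V [ 0.     -0.0015  0.0918]
t 20.85 tcp [ 0.559  -0.1743  0.2012] tip [ 0.5585 -0.1743  0.1095] seat tip [ 0.5586 -0.1739  0.023 ] F [-0.29  0.35 -1.47] z [ 0.0088 -0.006 ]
tool cm to hung [ 0.06 -0.09  8.64] world mm [  0.2   0.4 -86.4]
turn 0.007
px tip [[194.9 240.6]]
[ 0.55634554 -0.16680904  0.108     ] [ 0.56066909 -0.17467648  0.095     ]
```

View pics/r3.png

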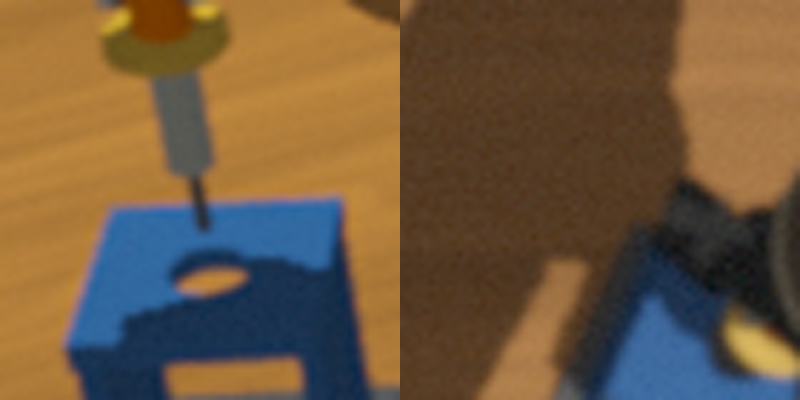

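Call:
send_rows --increments "255 0.05 0.1 0.5 0.007; 255 0 0 0.8 0; 255 0 0 0.6 0; 255 0 0 0 0; 255 0 0 0 0; 255 0 0 0 0"

```text
t: 21.45
eef_pos: [0.5601, -0.1736, 0.1793]
orientation: [0.832, 0.555, 0.002, 0.004]
ft_force: [-0.1, 0.3, -2.6]
width: 0.0187
```

```bash
python3 ret.py; python3 pic.py r4 200 160 200 360 70
```

```text
V [ 0.     -0.0015  0.0918]
t 21.45 tcp [ 0.5601 -0.1736  0.1793] tip [ 0.5594 -0.1735  0.0875] seat tip [ 0.5586 -0.1739  0.023 ] F [-0.14  0.27 -2.61] z [ 0.0074 -0.0054]
tool cm to hung [-0.06 -0.12  6.45] world mm [ -0.8  -0.4 -64.5]
turn 0.0
px tip [[197.4 250. ]]
```

View pics/r4.png

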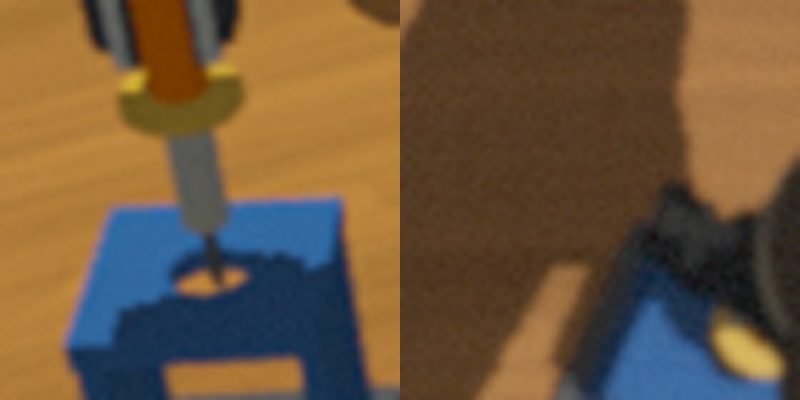

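Call:
send_rows --increments "255 -0.12 0 0.4 0; 255 0 0 0.6 0; 255 0 0 0.6 0; 255 0 0 0.6 0; 255 0 0 0 0; 255 0 0 0 0; 255 0 0 0 0"

```text
t: 22.13
eef_pos: [0.5601, -0.1751, 0.1553]
orientation: [0.832, 0.555, 0.002, 0.005]
ft_force: [-0.1, -0.8, -1.3]
width: 0.0187
```

```bash
python3 ret.py; python3 pic.py r5 200 160 200 360 70
```

```text
V [ 0.     -0.0015  0.0918]
t 22.1333 tcp [ 0.5601 -0.1751  0.1553] tip [ 0.5595 -0.1751  0.0635] seat tip [ 0.5586 -0.1739  0.023 ] F [-0.13 -0.79 -1.28] z [ 0.0084 -0.0056]
tool cm to hung [ 0.08 -0.16  4.05] world mm [ -0.9   1.1 -40.5]
turn 0.0
px tip [[198.7 260.2]]
```

View pics/r5.png

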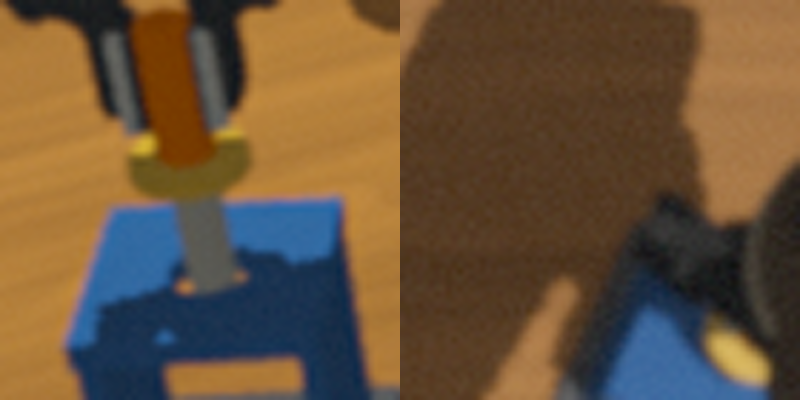

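Call:
send_rows --increments "255 0.03 -0.08 0.4 0; 255 0 0 0.6 0; 255 0 0 0.7 0; 255 0 0 0.7 0; 255 0 0 0.6 0; 255 0 0 0.2 0; 255 0 0 0 0; 255 0 0 0 0; 255 0 0 0 0"

```text
t: 22.98
eef_pos: [0.5599, -0.1747, 0.1199]
orientation: [0.832, 0.555, 0.002, 0.005]
ft_force: [0.6, 0.2, -2.1]
width: 0.0187
```

```bash
python3 ret.py; python3 pic.py r6 200 160 200 360 70
```

```text
V [ 0.     -0.0015  0.0918]
t 22.9833 tcp [ 0.5599 -0.1747  0.1199] tip [ 0.5593 -0.1746  0.0281] seat tip [ 0.5586 -0.1739  0.023 ] F [ 0.63  0.24 -2.06] z [ 0.0086 -0.0057]
tool cm to hung [ 0.04 -0.09  0.51] world mm [-0.7  0.7 -5.1]
turn 0.0
px tip [[201.8 274.2]]
```

View pics/r6.png

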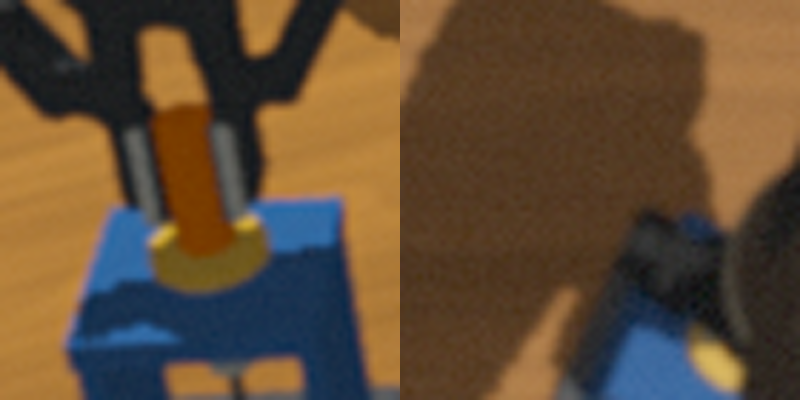

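Call:
send_rows --increments "255 0.02 -0.05 0.3 0; 255 0 0 0 0; 255 0 0 0.12 0; 255 0 0 0 0; 255 0 0 0 0"

```text
t: 23.5
eef_pos: [0.5603, -0.1744, 0.1164]
orientation: [0.832, 0.555, 0.003, 0.006]
ft_force: [-0.3, 0.3, -2.1]
width: 0.0185
```

```bash
python3 ret.py
```

```text
V [ 0.     -0.0015  0.0918]
t 23.5 tcp [ 0.5603 -0.1744  0.1164] tip [ 0.5599 -0.1744  0.0246] seat tip [ 0.5586 -0.1739  0.023 ] F [-0.29  0.3  -2.1 ] z [ 0.0109 -0.006 ]
tool cm to hung [-0.   -0.14  0.16] world mm [-1.3  0.5 -1.6]
turn 0.0
px tip [[202.3 275.7]]
```

Call:
send_rows --increments "255 0 -0.1 0.12 0; 255 0 0 0 0; 255 0 0 0.06 0; 255 0 0 0 0; 255 0 0 0 0"

```text
t: 23.92
eef_pos: [0.5595, -0.1741, 0.1148]
orientation: [0.832, 0.555, 0.003, 0.006]
ft_force: [0.4, -0.4, -1.0]
width: 0.0188
```

```bash
python3 ret.py; python3 pic.py r7 200 160 200 360 70
```

```text
V [ 0.     -0.0015  0.0918]
t 23.9167 tcp [ 0.5595 -0.1741  0.1148] tip [ 0.5592 -0.1741  0.023 ] seat tip [ 0.5586 -0.1739  0.023 ] F [ 0.45 -0.38 -1.05] z [ 0.0116 -0.0061]
tool cm to hung [-0.01 -0.06  0.  ] world mm [-0.6  0.2 -0. ]
turn 0.0
px tip [[202.5 276. ]]
```

View pics/r7.png

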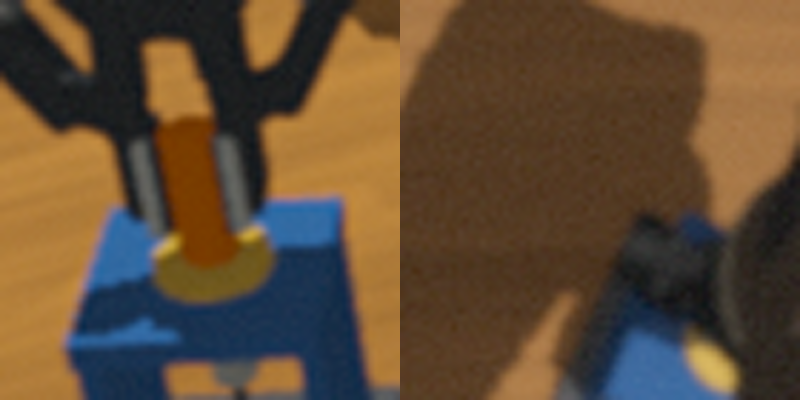

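Call:
send_rows --increments "255 0 -0.03 0.05 0; 255 0 0 0 0; 180 0 0 0 0; 100 0 0 0 0; 0 0 0 0 0; 0 0 0 0 0; 0 0 0 0 0; 0 0 0 0 0; 0 0 0 0 0; 0 0 0 0 0"

```text
t: 24.85
eef_pos: [0.56, -0.1742, 0.1149]
orientation: [0.832, 0.555, 0.004, 0.006]
ft_force: [-0.2, -0.1, -0.7]
width: 0.0853
```

```bash
python3 ret.py; python3 pic.py r8 200 160 200 360 70
```

```text
V [ 0.     -0.0015  0.0918]
t 24.85 tcp [ 0.56   -0.1742  0.1149] tip [ 0.5598 -0.1743  0.0231] seat tip [ 0.5586 -0.1739  0.023 ] F [-0.16 -0.12 -0.7 ] z [ 0.0132 -0.0065]
tool cm to hung [-0.01 -0.12  0.01] world mm [-1.2  0.3 -0.1]
turn 0.0
px tip [[202.5 276.2]]
```

View pics/r8.png

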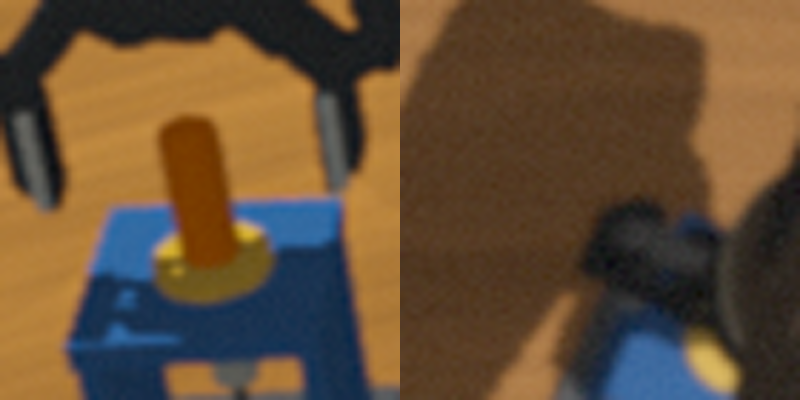

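Released and hanging upright. Retreat straight up, then away.

Call:
send_rows --increments "0 0 0 -0.6 0; 0 0 0 -1.2 0; 0 0 0 -1.5 0; 0 0 0 -1.5 0; 0 0 0 -1.5 0; 0 0 0 -2 0; 0 0 0 -2 0; 0 0 0 -2 0; 0 0 0 -1 0; 0 0 0 0 0"

```text
t: 25.78
eef_pos: [0.5568, -0.1735, 0.2564]
orientation: [0.832, 0.554, 0.003, 0.006]
ft_force: [-0.4, 0.1, 0.2]
width: 0.0851
```

Call:
send_rows --increments "0 0.5 -1 0 0; 0 1 -2 0 0; 0 1 -2.5 0 0; 0 1 -2.5 0 0; 0 1 -2.5 0 0; 0 1 -2 0 0; 0 0.5 -1 0 0; 0 0 0 0 0; 0 0 0 0 0; 0 0 0 0 0"

```text
t: 26.62
eef_pos: [0.4417, -0.0585, 0.2443]
orientation: [0.831, 0.556, -0.003, 0.002]
ft_force: [-0.2, -0.7, 0.0]
width: 0.0854
```

Run:
```python
from bench import *
from h import *
c={}
for n in('scene','top'):
    c[n]=read_camera(n)['color'][:,:,::-1];cv2.imwrite(f'pics/{n}9.png',c[n])
    a=cv2.imread(f'pics/{n}0.png')
    for t in('burnisher','stand_seat','compound_bar','jar','brush','wheel','collar_ring','spacer'):
        print(n,t,[(round(d['score'],2),np.round(d['uv'],1)) for d in place_of(n,t)[:1]])
s=c['scene'];t=c['top'];a=cv2.imread('pics/scene0.png');b=cv2.imread('pics/top0.png')
q=lambda i,r,cc,S:cv2.resize(i[r:r+S,cc:cc+S],(280,280),interpolation=cv2.INTER_CUBIC)
cv2.imwrite('pics/f.png',np.vstack([np.hstack([q(a,210,155,90),q(b,225,375,70)]),np.hstack([q(s,210,155,90),q(t,225,375,70)])]))
cv2.imwrite('pics/f2.png',np.vstack([np.hstack([cv2.resize(i,(400,300)) for i in p]) for p in((a,b),(s,t))]))
st=read_state();print(st['t'],st['eef_pos'],st['ft_force'])
```

```text
scene burnisher [(0.79, array([197.8, 245.5]))]
scene stand_seat [(0.66, array([269. , 340.6]))]
scene compound_bar [(0.97, array([417.1, 199.1]))]
scene jar [(0.6, array([335.4, 312.8]))]
scene brush [(0.77, array([401.1, 287.6]))]
scene wheel [(0.58, array([268.8, 341.9]))]
scene collar_ring [(0.88, array([141.5, 375.7]))]
scene spacer [(0.6, array([261.8, 231.1]))]
top burnisher [(0.72, array([416.3, 263.8]))]
top stand_seat [(0.87, array([421.2, 262.4]))]
top compound_bar [(0.61, array([157.4, 284.1]))]
top jar [(0.67, array([332.2, 180. ]))]
top brush [(0.74, array([270.5, 277.9]))]
top wheel [(0.89, array([386.7, 182.4]))]
top collar_ring [(0.59, array([417.9, 260.7]))]
top spacer [(0.22, array([272.4, 177.5]))]
27.5167 [ 0.44210139 -0.05851807  0.24483541] [-0.64635325  0.00602806  0.56476977]
```

View pics/f.png

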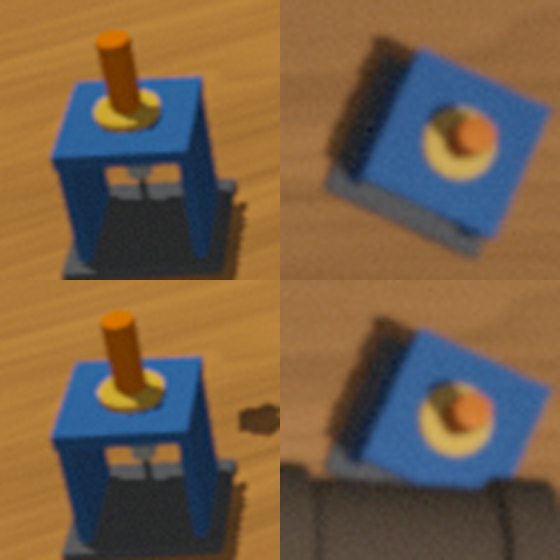

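View pics/f2.png

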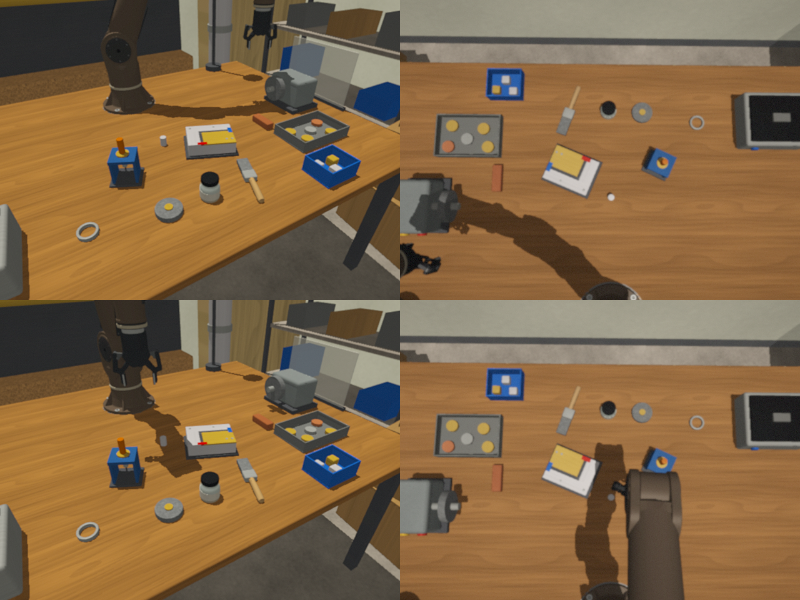

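```bash
python3 -c "
from bench import *
hand_in();print(read_state()['t'])"
```

```text
the job is handed in; nothing more can be done
the job is handed in; nothing more can be done
```

I ran the burnisher along the whole seam, from the blue end round the corner to the red end, hung it back in its stand and handed the job in. The last clock reading before hand-in was 27.5 s of the 64 s allowed, and no verdict was reported.

- **Seam pass:** The tip went down at the blue end and I confirmed it was in the groove by feeling the +x wall. It moved at about 3.5–4 cm/s with the spring pressed roughly 4–6 mm, judged from height. Sideways it stayed within about 1 mm of the centre line by robot readings. I gave the tip a short pause at the corner and at the red end, then lifted it straight off. The vertical press on the tip stayed at a few newtons.
- **Return:** The burnisher hangs upright with its collar on the plate, about 2–4 mm from where it started by the pictures. The gripper is open and well clear of everything.
- **Other things on the bench:** The before and after pictures show no visible shift of any of them.
- **Checks that disagreed:**
  - The two cameras differed by about 3–4 mm in x, and the scene camera put the tip about 3 mm farther back than the robot readings did. The wall contact settled this in favour of the robot readings.
  - In the last pictures the networks gave some wrong answers (top-view `collar_ring`, brush and spacer, and scene-view `stand_seat`). I went by the pictures for those.
  - I had no direct reading of the spring. The press comes from height and a noisy force reading only.

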